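# Return a volume to the latched book cage

## Robot

A 6-joint arm with a two-finger parallel gripper is mounted at the origin on the work surface. World frame = base frame: x ahead of the robot, y to its left, z up, the work surface at z = 0. Lengths are in m, angles in rad, forces in N, time in s.
With the tool pointing down it reaches from about 0.4 to 0.825 m from the base axis. Payload 7 kg.
Tool frame: the origin (TCP) lies midway between the tips of the shut fingers; the grasp point (between the pads) lies hold_point_z behind it (hold_point_z is the distance from the TCP to the grasp point, in m); z points along the fingers, y is the line along which they close (so a half turn about z gives the same grasp; the last joint's range is limited). The gripper opens to 88 mm and grips with 3 to 60 N. Pads are 19 mm wide; open, the fingers measure 130 mm over their backs; the gripper's body (78 mm by 193 mm) begins 47 mm behind the grasp point.
Start: joints at [-0.921, 0.359, 0.012, 0, -1.224, -0.288], TCP at [0.239, -0.631, 0.227] pointing down, gripper open.
Joint ranges: [-3.07, 3.07], [-1.43, 2.12], [-1.02, 1.25], [-3.03, 1.67], [-3.05, -0], [-3.03, 3.03]. Speed limits (rad/s): [2.39, 2.39, 3.01, 3.14, 3.14, 3.14].

## Interface

Orientations are given as [roll, pitch, yaw] about the fixed x, y, z axes, in that order (R = Rz(yaw) Ry(pitch) Rx(roll)).
In Python, from station import * gives the robot as it stands.
- The arm moves only by the tool apply_moves, never from a script. Its argument "steps" is a list of rows, each an object with "translation": the shift along the world's x, y, z scaled (see below), a list of three; "rotation": the turn, a rotation vector about the world's x, y, z scaled (see below), a list of three. A call has exactly 10 rows; each row is the pose to reach, as a shift and turn from the pose commanded when the call began; what a row does not reach only later rows make up. The controller multiplies each number of a shift by 250 mm and each number of a turn by 30 degrees. A row lasts 1/12 s, in which the tool goes at most 41.7 mm and 7.16 degrees, less where a joint would pass 70% of its speed; a pose out of reach is approached as far as the arm can. A call with a number of a shift or a turn outside -1 to 1 is refused whole. A call with a gripper value outside its range is refused whole. "jaw" is the closure, from -1 (fully open) to 1 (shut), so that 0 is half open, set as the call begins (left out, the last holds). The fingers move at their own pace and stop on an object; "newtons" is the grip in N (left out, the last holds). Time passes only in rows, so rows that repeat a pose let the fingers close, or fill a call up. It gives the time, the measured TCP pose, the force, the opening and the grip force at its end, in the units of the state.
- get_state(): the state, without advancing time (a new reading comes with each control period).
- grab_frame(name): name is "side" or "top"; returns the picture (480x640x3 uint8, blue, green, red); there is no depth.
- camera_model(name): a dict with "fx", "fy", "cx", "cy" (pixels), "k1" (the pictures are not rectified: a ray, as slopes to the right and down, at radius r is drawn at 1 + k1 r^2 times it, then the intrinsics apply), "xyz" and "rotation" of the camera in the world. Camera axes: x right, y down, z forward; pixel columns grow to the right and rows downward; lengths in m; the calibration is good to about 2 mm. A picture is of the moment at which its call begins. camera_model takes no time and is no camera call.
- job_done(): hands the job in; it is judged then, once.
The state is a dict: "t": time; "q": joint angles; "qd": joint speeds; "joint_efforts": joint torques, N m; "eef_pos": TCP position; "ee_rot": TCP orientation; "force": force on the tool from outside, world axes, zero at the start; "moment": the same for the moment, N m; "width": finger opening in m; "gripper_force": force on a finger pad.
Only numpy, scipy, OpenCV 4.12 (cv2) and the standard library are available. Lean on these libraries where they do the work, as an engineer would, in place of code of your own. Each camera call takes 0.05 s, during which the arm holds its last target. There are 200 camera calls.

## Task

The small standing volume goes back into the latched book cage: lift the latch bar out of its catch and swing the gate wide open, stand the volume upright and square on the cage floor in the gap between the two books there, spine towards the gate, then swing the gate fully shut so that the bar drops back into its catch. Do not push over, shift or carry off any of the other books and things, and do not tip the volume over.

Things in the scene. Friction and masses are not known exactly. Their poses are not given: they have to be found in the camera images.
- cage: Grey welded-bar book cage, fixed, 160 deep x 300 wide x 268 high (sizes in mm). Origin: centre of underside; x from the gate side into the cage, y along its width to the latch side, z up. Floor top at z 10. Bars at back, sides and roof block the tool. Inside: y -132 to 132, x -66 (shut gate) to 72, roof underside z 264. Front posts 18 square at y = +-141.
- eave (a point): Middle of the front edge of the cage's roof, which overhangs the gate: x -100, y 0, underside z 260 in the cage frame. It covers the latch and the inside from straight above, so the tool must lean there. Axes as the cage.
- gate_hinge (a point): Point on the gate's upright hinge axis, 135 high; in the cage frame (-73, -130, 135). Turns with the gate: y runs along the gate to its free edge 258 away, x is its normal, into the cage when shut. Gate: frame of 12 mm tube, z 16 to 254, with upright rods 5 thick every 22 mm.
- gate (a joint): Gate angle, rad: 0 shut, grows as the free edge swings out from the cage (counter-clockwise from above), stop at 1.9. 0.9 kg; stays where it is left (hinge friction 0.06 N m). About 0.015 rad of play while the bar is in its catch.
- latch (a joint): Latch bar angle, rad: 0 level (down), grows as its free end is lifted, stop at 0.45. Lifted 0.12 rad its end clears the catch. It falls back by its own weight (90 g). If the gate is swung shut with the bar down, its end rides up the catch's ramp and drops behind the lip by itself.
- latch_knob (a point): Centre of the steel ball knob, 20 across, that lifts the bar and pulls the gate; 135 high when down. Bar: flat steel 16 high x 6 thick outside the gate, pivoted 130 from the hinge axis; knob 70 farther to the free edge (200 from the hinge axis), on a 10 thick stem, 34 out from the bar's middle, 50 out from the gate's middle plane. Axes as the bar: y from pivot to free end, x into the cage when shut.
- catch (a point): Where the bar's round end (12 thick) lies when latched: cage frame (-89, 145, 135), on the post. In front of it a steel lip 6 thick (x -105 to -99) rises 10 above this point; before the lip a 45-degree ramp reaches out to x -130, 14 below it. Axes as the cage.
- volume: The volume to put away: leather-bound book standing upright on the table, the smaller of the two standing there: 85 deep (spine to fore-edge) x 38 thick x 120 high, 0.2 to 0.42 kg. Origin: centre of its underside; x from spine to fore-edge, y across its thickness, z up.
- volume_spine (a point): Middle of the volume's spine (the rounded, banded edge): 42.5 in -x from the volume's middle, 60 above its underside.
- hinge_side_book: Book standing in the cage on the hinge side (cage y below 0), spine to the gate, 100 deep x 56 thick x 165 high; origin centre of its underside, x from spine to fore-edge, y across its thickness, along the cage's y. Stays where it is.
- latch_side_book: Book standing in the cage on the latch side (cage y above 0), spine to the gate, 95 deep x 34 thick x 145 high; origin and axes as the other. Stays where it is.
- tall_volume: Larger leather-bound book standing on the table, not to be moved: 110 deep x 52 thick x 170 high; origin centre of its underside, x from spine to fore-edge.
- clamshell_box: Closed dark box 156 x 116 x 57 high, lying; leave it. Origin: centre of underside.
- magnifier: Hand magnifier lying flat: ring 72 across, 10 high, handle 18 thick along -x to 119 from the ring's centre, which is the origin; leave it.
- paperweight: Brass paperweight, 44 across, 51 high; origin centre of underside; leave it.
- pencil_cup: Black pencil cup, 72 across, 95 high, pencils up to about 175; origin centre of underside; leave it.
- tray_box: Empty open tray of a box, 160 x 120 x 45 high; origin centre of underside; leave it.
- lying_book: Book lying flat, 120 x 170 x 35 high; origin centre of underside; leave it.
- dust_brush: Dusting brush 190 long, lying along its x; leave it.

How it is judged:
On the way, in this order (a step that is already met when the one before it is completed fails the run):
1. the latch bar is lifted clear of its catch while the gate is still shut (value of joint latch above 0.115 rad and value of joint gate below 0.06 rad), for 0.05 s.
2. the gate is swung wide open (more than 1.1 rad) (value of joint gate above 1.1 rad), for 0.1 s.
3. the volume stands in the cage between the two books, upright and square, spine towards the gate (x of volume in the frame of cage between -0.03 and 0.04 m and z of volume in the frame of cage between 0.004 and 0.018 m and y of volume in the frame of hinge_side_book above 0.03 m and y of volume in the frame of latch_side_book below -0.025 m and x of volume_spine in the frame of cage below 0 m and angle between the x axis of volume and the x axis of cage, either way round below 0.3 rad and angle between volume's own z axis and vertical below 0.12 rad), for 0.2 s.
At the end, for the whole second after the job is handed in: The volume stands at rest on the cage floor between the two books, upright within 0.12 rad, square within 0.3 rad, spine towards the gate, its middle within -30 to +40 mm of the cage centre in depth; gate shut (below 0.03 rad), latch bar down in its catch (below 0.04 rad) (all of step 3 and value of joint gate below 0.03 rad and value of joint latch below 0.04 rad and linear speed of volume below 0.02 m/s and velocity of joint gate below 0.05 rad/s); the robot touches nothing.
It fails at once if another thing on the table is shifted by more than 30 mm, or the tall volume is tipped (distance of any of tall_volume, clamshell_box, magnifier, paperweight, pencil_cup, tray_box, lying_book, dust_brush from where it was at the start of the episode above 0.03 m or angle between tall_volume's own z axis and vertical above 0.35 rad).
It fails at once if a book in the cage is shifted by more than 30 mm or tipped (distance of any of hinge_side_book, latch_side_book from where it was at the start of the episode above 0.03 m or angle between any of hinge_side_book, latch_side_book's own z axis and vertical above 0.35 rad).
It fails at once if the volume is tipped over (angle between volume's own z axis and vertical above 0.8 rad).
It also fails if it takes over 72 s, if anything falls off the work surface, if the arm or the gripper's body presses on something with over 40 N, if the wrist force passes 120 N, or if a joint passes its speed limit or range.

## Working session

There is one attempt and no reset: what is moved stays moved. The work goes in short steps, Python scripts to look and compute and a tool call to move; the robot and the scene stay as the last step left them, time stands still between calls to the robot, and variables do not carry over. Pictures are saved under pics/ and viewed, at most 10 in all, crops included, and the job is handed in when it is done.

Besides the shell and the picture viewer there is one more tool, called in YAML: its name, and indented under it one key for each argument. apply_moves: Moves the arm, as the interface text tells. Shifts and turns lie within -1 to 1; 1 stands for 250 mm of shift or 30 degrees of turn. Its arguments: {"type":"object","properties":{"steps":{"type":"array"},"jaw":{"type":"number"},"newtons":{"type":"number"}},"required":["steps"]}

```bash
ls; mkdir -p pics
python3 - <<'E'
from station import *
import cv2
for n in("side","top"):
    cv2.imwrite(f"pics/{n}0.png",grab_frame(n)); print(n,camera_model(n))
s=get_state(); print(s)
try: print(hold_point_z)
except Exception as e: print(e)
E
```

```text
pics
side {'fx': 583.8007924828736, 'fy': 583.8007924828736, 'cx': 315.502590617444, 'cy': 242.29647659595005, 'k1': -0.15765550813976661, 'xyz': array([-0.47941765, -0.2181598 ,  1.00859733]), 'rotation': array([-2.2485751 , -0.01151395, -1.39834329])}
top {'fx': 551.2357598643974, 'fy': 551.2357598643974, 'cx': 326.77748106623585, 'cy': 242.13656586128423, 'k1': -0.07284183520309492, 'xyz': array([ 0.47859321, -0.06022163,  1.6296348 ]), 'rotation': array([-3.08685114e+00,  1.56330344e-03, -1.55840656e+00])}
{'t': 0.1, 'q': array([-9.20908408e-01,  3.59337348e-01,  1.11702761e-02, -2.60647119e-04,
       -1.22408661e+00, -2.88108289e-01]), 'qd': array([-0.00073626, -0.00043192,  0.00348526,  0.00098199, -0.0005708 ,
       -0.00134345]), 'joint_efforts': array([-1.51843884e-03, -5.84162557e+01,  2.93753690e+01,  7.01556444e+00,
        1.01882775e-02, -4.59843875e-05]), 'eef_pos': array([ 0.23873114, -0.63092924,  0.22571933]), 'ee_rot': array([ 3.14012574e+00, -1.79184315e-04, -2.77990164e+00]), 'force': array([-0.10623537, -0.23954598,  0.32140618]), 'moment': array([ 0.0176321 , -0.04039237, -0.0275322 ]), 'gripper_force': 0.0, 'width': 0.08778956323513547}
0.0188
```

View pics/side0.png

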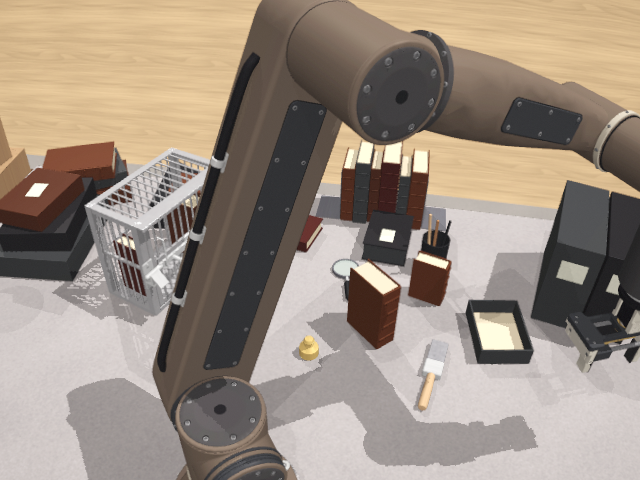

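View pics/top0.png

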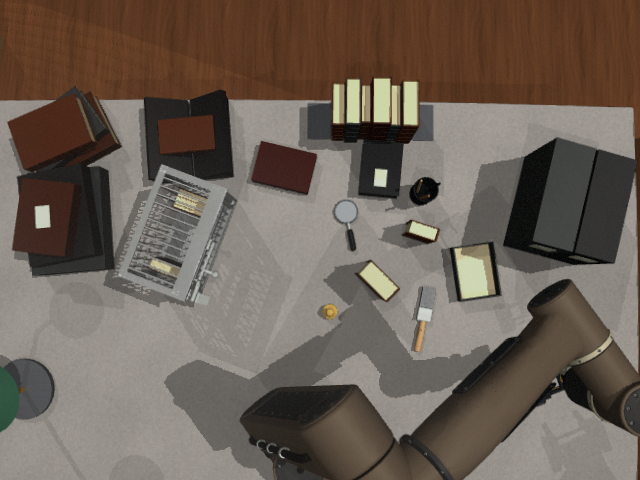

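The side view shows the cage at about (165,230), partly behind the arm, the tall volume at (373,303) and the small volume at (430,277). The top view shows the cage around (180,235) with its gate facing right and the latch near (205,285). There the volume's top is at (421,231) and the tall one's at (378,281).

```bash
cat > h.py <<'E'
import numpy as np, cv2
from scipy.spatial.transform import Rotation as R
from scipy.optimize import least_squares
from station import *
def cam(n):
    c=camera_model(n); return c,R.from_euler('xyz',c['rotation']).as_matrix(),np.array(c['xyz'])
def proj(n,P):
    c,M,o=cam(n); p=(np.atleast_2d(P)-o)@M; s=p[:,:2]/p[:,2:]; s=s*(1+c['k1']*(s**2).sum(1,keepdims=True))
    return s*[c['fx'],c['fy']]+[c['cx'],c['cy']]
def ray(n,uv):
    c,M,o=cam(n); d=(np.array(uv,float)-[c['cx'],c['cy']])/[c['fx'],c['fy']]; s=d.copy()
    for _ in range(20): s=d/(1+c['k1']*(s@s))
    return o,M@np.array([*s,1])
def atz(n,uv,z):
    o,d=ray(n,uv); return o+d*(z-o[2])/d[2]
E
python3 - <<'E'
from h import *
t=cv2.imread('pics/top0.png')
a=cv2.resize(t[150:310,105:245],None,fx=3.6,fy=3.6,interpolation=cv2.INTER_CUBIC)
b=cv2.resize(t[205:305,355:445],None,fx=2.9,fy=2.9,interpolation=cv2.INTER_CUBIC)
im=np.zeros((576,800,3),np.uint8); im[:a.shape[0],:a.shape[1]]=a; im[:b.shape[0],510:510+b.shape[1]]=b
cv2.imwrite('pics/crop1.png',im)
print(proj('top',get_state()['eef_pos']))
for uv,z in [((421,231),.12),((378,281),.17),((180,235),.268)]: print(atz('top',uv,z))
E
```

```text
[[549.52142267 368.50451764]]
[ 0.59514984 -0.31564557  0.12      ]
[ 0.45730911 -0.19364285  0.17      ]
[0.56647062 0.30845445 0.268     ]
```

View pics/crop1.png

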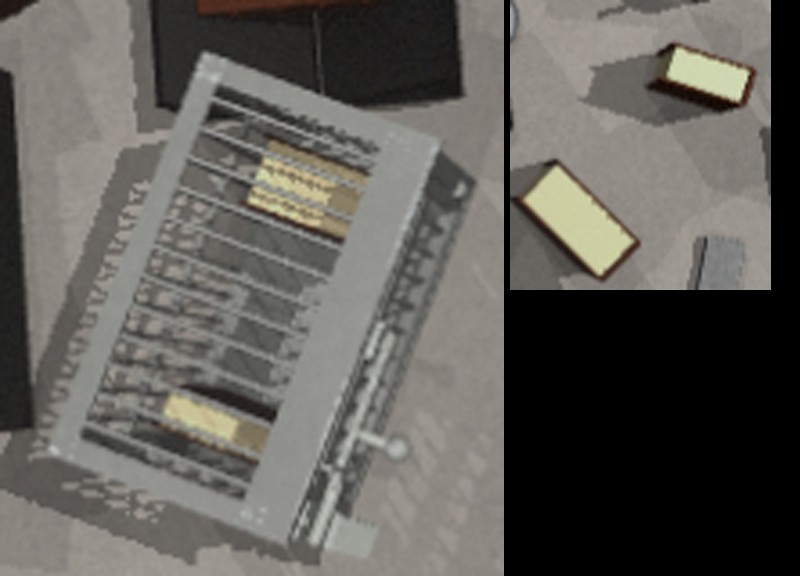

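The crop gives these positions:
- **Roof corners:** (205,52), (442,140), (290,540) and (45,455).
- **Knob:** (398,446).
- **Cage books:** tops near (310,185) and (215,420).
- **Volume top corners in the right panel:** (680,44), (755,70), (745,106) and (655,80).

Next I'll fit the poses.

Run:
```python
from h import *
import station
print([n for n in dir(station) if n[0]!='_'])
def c1(p): return np.array(p)/3.6+[105,150]
def c2(p): return (np.array(p)-[510,0])/2.9+[355,205]
L=[((205,52),(.08,-.15,.268)),((442,140),(-.1,-.15,.268)),((290,540),(-.1,.15,.268)),((45,455),(.08,.15,.268)),((398,446),(-.123,.07,.135))]
uv=np.array([c1(a) for a,_ in L]); P=np.array([b for _,b in L])
def T(p,P): return R.from_euler('z',p[2]).apply(P)+[p[0],p[1],0]
f=lambda p:(proj('top',T(p,P))-uv).ravel()
s=least_squares(f,[.57,.3,1.2]); print('cage',s.x,s.fun.round(1))
np.save('cage.npy',s.x)
def cage(w): return R.from_euler('z',-s.x[2]).apply(np.array(w)-[s.x[0],s.x[1],0])
for p in [(265,140),(380,150),(250,205),(350,238)]: print('hbook',cage(atz('top',c1(p),.175)).round(3))
for p in [(170,393),(160,418),(260,455),(280,410)]: print('lbook',cage(atz('top',c1(p),.155)).round(3))
v=[atz('top',c2(p),.12) for p in [(680,44),(755,70),(745,106),(662,80)]]
print(np.round(v,3), np.mean(v,0)); 
t=[atz('top',c2(p),.17) for p in [(555,160),(638,242),(600,278),(516,198)]]; print('tall',np.mean(t,0))
sd=cv2.imread('pics/side0.png'); tp=cv2.imread('pics/top0.png')
im=np.zeros((600,800,3),np.uint8)
a=cv2.resize(sd[235:355,335:460],None,fx=4,fy=4,interpolation=cv2.INTER_CUBIC); im[:480,:500]=a
b=cv2.resize(tp[215:250,395:445],None,fx=6,fy=6,interpolation=cv2.INTER_CUBIC); im[:210,500:800]=b
cv2.imwrite('pics/crop2.png',im)
```

```text
['Unreachable', 'camera_model', 'get_state', 'grab_frame', 'hold_point_z', 'job_done']
cage [0.57693165 0.33592791 1.22860815] [-0.5 -0.5  0.1 -0.6 -0.7  1.4  0.8 -0.5  0.2  0.2]
hbook [ 0.045 -0.11   0.175]
hbook [-0.039 -0.133  0.175]
hbook [ 0.038 -0.061  0.175]
hbook [-0.041 -0.064  0.175]
lbook [0.049 0.091 0.155]
lbook [0.05  0.111 0.155]
lbook [-0.031  0.111  0.155]
lbook [-0.033  0.074  0.155]
[[ 0.625 -0.295  0.12 ]
 [ 0.601 -0.367  0.12 ]
 [ 0.567 -0.357  0.12 ]
 [ 0.59  -0.278  0.12 ]] [ 0.59565479 -0.32433977  0.12      ]
tall [ 0.45816307 -0.19413453  0.17      ]
```

View pics/crop2.png

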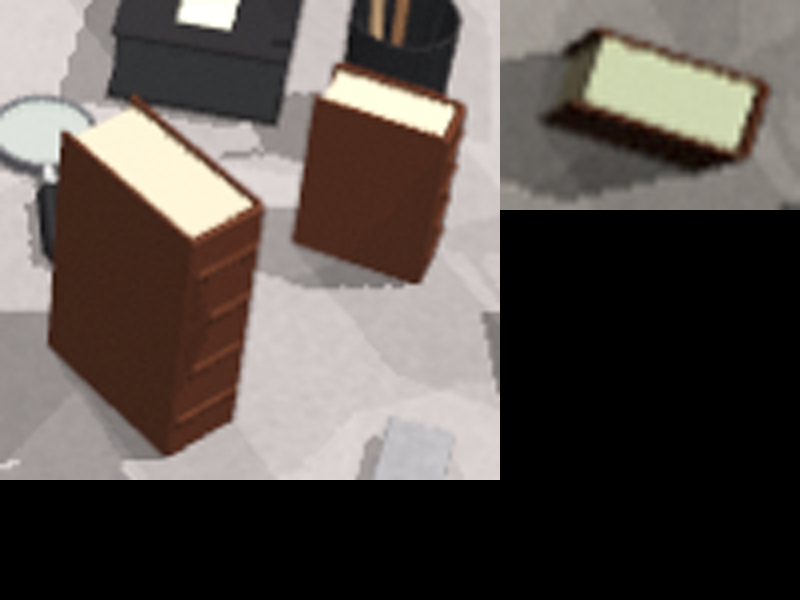

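The spine is at the right end, towards -y: bands show at (450,190) in the crop, and the cream fore-edge is at the left. The volume's yaw is therefore about 1.265, close to the cage's yaw of 1.229. I'll start moving, and use the readings to identify the arm's kinematics.

apply_moves:
  steps:
    - {"translation": [0, 0.1, 0.1], "rotation": [0.1, 0, 0]}
    - {"translation": [0, 0.2, 0.2], "rotation": [0.2, 0, 0]}
    - {"translation": [0, 0.3, 0.3], "rotation": [0.3, 0, 0]}
    - {"translation": [0, 0.4, 0.4], "rotation": [0.4, 0, 0]}
    - {"translation": [0, 0.5, 0.5], "rotation": [0.5, 0, 0]}
    - {"translation": [0, 0.6, 0.6], "rotation": [0.6, 0, 0]}
    - {"translation": [0, 0.7, 0.7], "rotation": [0.7, 0, 0]}
    - {"translation": [0, 0.8, 0.8], "rotation": [0.8, 0, 0]}
    - {"translation": [0, 0.9, 0.8], "rotation": [0.9, 0, 0]}
    - {"translation": [0, 1, 0.8], "rotation": [1, 0, 0]}
  jaw: -0.3

```text
t: 0.93
eef_pos: [0.2391, -0.3805, 0.428]
ee_rot: [2.647, 0.18, -2.825]
force: [0.3, -0.1, -0.9]
width: 0.057
gripper_force: 0.0
```

```bash
cat >> h.py <<'E'
import json,os
def log():
    s=get_state(); r=[list(s['q']),list(s['eef_pos']),list(s['ee_rot'])]
    D=json.load(open('log.json')) if os.path.exists('log.json') else [[[-.9209084,.35933735,.01117028,-.00026,-1.22408661,-.28810829],[.23873,-.63093,.22572],[3.14012574,-.00018,-2.7799]]]
    D.append(r); json.dump(D,open('log.json','w')); return s,D
E
python3 - <<'E'
from h import *
s,D=log(); print(s['t'],s['q'].round(3),s['eef_pos'].round(3),s['ee_rot'].round(3),s['width'])
E
```

```text
0.9333 [-0.88   0.207  0.285 -0.366 -2.039 -0.43 ] [ 0.239 -0.381  0.428] [ 2.647  0.18  -2.825] 0.05700295876876924
```

apply_moves:
  steps:
    - {"translation": [0.15, 0.1, 0], "rotation": [0.1, 0, -0.1]}
    - {"translation": [0.3, 0.2, 0], "rotation": [0.2, 0, -0.2]}
    - {"translation": [0.4, 0.3, 0], "rotation": [0.3, 0, -0.3]}
    - {"translation": [0.5, 0.4, 0], "rotation": [0.4, 0, -0.4]}
    - {"translation": [0.6, 0.5, 0], "rotation": [0.5, 0, -0.5]}
    - {"translation": [0.7, 0.6, 0], "rotation": [0.5, 0, -0.5]}
    - {"translation": [0.8, 0.7, 0], "rotation": [0.5, 0, -0.5]}
    - {"translation": [0.8, 0.8, 0], "rotation": [0.5, 0, -0.5]}
    - {"translation": [0.8, 0.9, 0], "rotation": [0.5, 0, -0.5]}
    - {"translation": [0.8, 1, 0], "rotation": [0.5, 0, -0.5]}

```text
t: 1.77
eef_pos: [0.439, -0.13, 0.4259]
ee_rot: [2.383, 0.218, -3.14]
force: [1.2, 0.0, 1.0]
width: 0.0569
gripper_force: 0.0
```

```bash
cat >> h.py <<'E'
import itertools
def rot(a,t): return R.from_euler(a,t)
def fk(q,p,s=(1,1,1,1)):
    # p: h,a1,L2,a3,L4,L6,off ; s: signs of q3,q4,q5,q6
    h,a1,L2,a3,L4,L6=p
    A=rot('z',q[0])*rot('y',q[1]); B=A*rot('y',s[0]*q[2]); C=B*rot('x',s[1]*q[3])*rot('y',s[2]*q[4])
    e=C*rot('x',s[3]*q[5])
    pos=rot('z',q[0]).apply([a1,0,h])+A.apply([0,0,L2])+B.apply([L4,0,a3])+C.apply([L6,0,0])
    return pos,e
E
python3 - <<'E'
from h import *
s,D=log(); print(s['t'],s['q'].round(3),s['eef_pos'].round(3),s['ee_rot'].round(3))
for sg in itertools.product([1,-1],repeat=4):
    # constant tool rotation
    E=[fk(d[0],[0]*6,sg)[1].inv()*R.from_euler('xyz',d[2]) for d in D]
    err=max((E[0].inv()*e).magnitude() for e in E)
    if err<.1:
        print(sg,err,E[0].as_matrix().round(2))
        f=lambda p:np.concatenate([fk(d[0],p,sg)[0]-d[1] for d in D])
        r=least_squares(f,[.3,0,.4,0,.4,.2]); print(r.x.round(4),abs(r.fun).max())
E
```

```text
1.7667 [-0.543  0.093  0.155 -0.769 -1.84  -1.073] [ 0.439 -0.13   0.426] [ 2.383  0.218 -3.14 ]
(-1, -1, -1, -1) 1.4420294958323734e-06 [[-0. -0.  1.]
 [-1. -0. -0.]
 [ 0. -1. -0.]]
[-0.0838  0.1116  0.2066  0.3641  0.36    0.1037] 0.15258263448008036
```

```bash
cat >> h.py <<'E'
SG=(-1,-1,-1,-1); E0=np.array([[0,0,1],[-1,0,0],[0,-1,0.]])
def fk(q,p):
    h,a1,L2,a3,L4,L6,b=p
    A=rot('z',q[0])*rot('y',q[1]); B=A*rot('y',-q[2]); C=B*rot('x',-q[3])*rot('y',-q[4])
    pos=rot('z',q[0]).apply([a1,b,h])+A.apply([0,0,L2])+B.apply([L4,0,a3])+C.apply([L6,0,0])
    return pos,(C*rot('x',-q[5])).as_matrix()@E0
E
python3 - <<'E'
from h import *
D=json.load(open('log.json'))
f=lambda p:np.concatenate([fk(d[0],p)[0]-d[1] for d in D]+[0.001*(np.array(p)-[.3,0,.4,0,.4,.2,-.19])])
r=least_squares(f,[.3,0,.4,0,.4,.2,-.19]); print(r.x.round(4),abs(r.fun[:-7]).max())
E
```

```text
[ 0.2758  0.2763  0.5407 -0.0602  0.2138  0.4281 -0.1861] 0.038329125679187226
```

apply_moves:
  steps:
    - {"translation": [0, 0.1, 0], "rotation": [0.1, 0, 0]}
    - {"translation": [0, 0.2, -0.1], "rotation": [0.2, 0, 0]}
    - {"translation": [0, 0.3, -0.2], "rotation": [0.3, -0.1, 0]}
    - {"translation": [0, 0.4, -0.3], "rotation": [0.4, -0.1, 0]}
    - {"translation": [0, 0.5, -0.3], "rotation": [0.5, -0.1, 0]}
    - {"translation": [0, 0.6, -0.3], "rotation": [0.5, -0.2, 0]}
    - {"translation": [0, 0.7, -0.3], "rotation": [0.5, -0.2, 0]}
    - {"translation": [0, 0.8, -0.3], "rotation": [0.5, -0.2, 0]}
    - {"translation": [0, 0.8, -0.3], "rotation": [0.5, -0.2, 0]}
    - {"translation": [0, 0.8, -0.3], "rotation": [0.5, -0.2, 0]}

```text
t: 2.6
eef_pos: [0.4382, 0.0696, 0.3517]
ee_rot: [2.109, 0.316, 3.071]
force: [-0.1, 0.1, -0.1]
width: 0.0567
gripper_force: 0.0
```

```bash
cat >> h.py <<'E'
P0=np.array([.3,0,.4,0,.4,.2,-.19]+[0]*4)
def fk(q,p):
    h,a1,L2,a3,L4,L6,b,oy,oz,y6,z6=p
    A=rot('z',q[0])*rot('y',q[1]); B=A*rot('y',-q[2]); B4=B*rot('x',-q[3]); C=B4*rot('y',-q[4])
    pos=rot('z',q[0]).apply([a1,b,h])+A.apply([0,0,L2])+B.apply([L4,0,a3])+B4.apply([0,oy,oz])+C.apply([L6,y6,z6])
    return pos,(C*rot('x',-q[5])).as_matrix()@E0
def fit(D,k=1e-3):
    f=lambda p:np.concatenate([fk(d[0],p)[0]-d[1] for d in D]+[k*(np.array(p)-P0)])
    r=least_squares(f,P0); return r.x,abs(r.fun[:-11]).max()
E
python3 - <<'E'
from h import *
s,D=log(); print(s['t'],s['q'].round(3),s['eef_pos'].round(3),R.from_euler('xyz',s['ee_rot']).as_matrix().round(3))
p,e=fit(D); print(p.round(4),e)
E
```

```text
2.6 [-0.39   0.014 -0.209 -1.046 -1.579 -0.946] [0.438 0.07  0.352] [[-0.948 -0.23   0.219]
 [ 0.067  0.53   0.846]
 [-0.311  0.816 -0.487]]
[ 0.1988 -0.      0.6016 -0.      0.4636  0.378  -0.     -0.0959  0.
 -0.0959  0.    ] 7.056996129684023e-07
```

```bash
cat >> h.py <<'E'
PP=np.array([.1988,0,.6016,0,.4636,.378,0,-.0959,0,-.0959,0])
LO=np.array([-3.07,-1.43,-1.02,-3.03,-3.05,-3.03]); HI=np.array([3.07,2.12,1.25,1.67,0,3.03])
CG=np.load('cage.npy')
def c2w(P): return R.from_euler('z',CG[2]).apply(P)+[CG[0],CG[1],0]
def w2c(P): return R.from_euler('z',-CG[2]).apply(np.array(P)-[CG[0],CG[1],0])
def tool(yaw,phi,roll):
    "z along yaw, down by phi; roll 0: tool y horizontal (left of yaw), roll pi/2: tool y up"
    z=np.array([np.cos(yaw)*np.cos(phi),np.sin(yaw)*np.cos(phi),-np.sin(phi)]); l=np.array([-np.sin(yaw),np.cos(yaw),0]); u=np.cross(z,l)
    y=np.cos(roll)*l+np.sin(roll)*u
    return np.column_stack([np.cross(y,z),y,z])
def ik(pos,M,q0):
    def f(q):
        p,E=fk(q,PP); return np.concatenate([(p-pos)*5,R.from_matrix(E@M.T).as_rotvec()])
    best=None
    for q in [np.array(q0)]+[np.array(q0)+np.random.default_rng(i).normal(0,.8,6) for i in range(4)]:
        r=least_squares(f,np.clip(q,LO+1e-3,HI-1e-3),bounds=(LO,HI))
        if best is None or r.cost<best.cost-1e-6: best=r
        if best.cost<1e-8: break
    return best.x,best.cost
def pts(q):
    A=rot('z',q[0])*rot('y',q[1]); B=A*rot('y',-q[2]); B4=B*rot('x',-q[3])
    e=np.array([0,0,PP[0]])+A.apply([0,0,PP[2]]); w=e+B.apply([PP[4],0,0]); return e,w,w+B4.apply([0,-.1918,0])
def gate(th,l=(-.05,.2)):
    return c2w([-.073+l[0]*np.cos(th)-l[1]*np.sin(th),-.13+l[0]*np.sin(th)+l[1]*np.cos(th),.135])
E
python3 - <<'E'
from h import *
q0=get_state()['q']; deg=np.pi/180
def rep(name,pos,M,q0):
    q,c=ik(pos,M,q0); e,w,w2=pts(q); print(name,pos.round(3),'ok' if c<1e-7 else 'BAD %.1e'%c,q.round(2),'w',w.round(2),w2.round(2)); return q if c<1e-7 else q0
for phi in (15,25,35):
  print('phi',phi); q=q0
  for th in (0,.3,.6,.9,1.2,1.5):
    yaw=CG[2]; M=tool(yaw,phi*deg,np.pi/2); q=rep('th%.1f'%th,gate(th)+[0,0,.014]+.004*M[:,2],M,q)
for phi in (30,40):
  for roll in (0,np.pi):
    print('phi',phi,'roll',roll)
    M=tool(1.265,phi*deg,roll); u=np.array([np.cos(1.265),np.sin(1.265),0])
    g=np.array([.5955,-.324,.095])-u*.03; q=rep('vol',g+.0188*M[:,2],M,q0)
    M=tool(CG[2],phi*deg,roll); 
    q=rep('out',c2w([-.2,.008,.125])+.0188*M[:,2],M,q)
    q=rep('cage',c2w([-.042,.008,.105])+.0188*M[:,2],M,q)
E
```

```text
phi 15
th0.0 [0.471 0.247 0.148] ok [-0.24  0.46 -0.53 -1.51 -1.3  -0.6 ] w [ 0.51 -0.12  0.35] [ 0.35 -0.1   0.25]
th0.3 [0.474 0.186 0.148] ok [-0.35  0.47 -0.49 -1.42 -1.36 -0.63] w [ 0.51 -0.18  0.35] [ 0.35 -0.16  0.25]
th0.6 [0.496 0.128 0.148] ok [-0.42  0.5  -0.4  -1.34 -1.42 -0.67] w [ 0.52 -0.24  0.36] [ 0.37 -0.22  0.25]
th0.9 [0.533 0.079 0.148] ok [-0.47  0.54 -0.29 -1.3  -1.46 -0.73] w [ 0.56 -0.28  0.37] [ 0.41 -0.27  0.25]
th1.2 [0.583 0.043 0.148] ok [-0.48  0.59 -0.16 -1.29 -1.49 -0.81] w [ 0.6  -0.31  0.38] [ 0.46 -0.3   0.25]
th1.5 [0.642 0.024 0.148] ok [-0.47  0.64 -0.03 -1.29 -1.5  -0.89] w [ 0.65 -0.32  0.39] [ 0.52 -0.32  0.25]
phi 25
th0.0 [0.471 0.247 0.147] ok [-0.12  0.3  -0.51 -1.4  -1.11 -0.85] w [ 0.5  -0.06  0.44] [ 0.36 -0.08  0.31]
th0.3 [0.474 0.185 0.147] ok [-0.24  0.32 -0.48 -1.32 -1.2  -0.84] w [ 0.5  -0.12  0.44] [ 0.36 -0.14  0.31]
th0.6 [0.495 0.128 0.147] ok [-0.33  0.37 -0.4  -1.25 -1.27 -0.85] w [ 0.52 -0.18  0.44] [ 0.38 -0.2   0.31]
th0.9 [0.533 0.079 0.147] ok [-0.39  0.42 -0.29 -1.21 -1.32 -0.89] w [ 0.55 -0.23  0.44] [ 0.42 -0.24  0.
[... 1543 characters left out ...]
] [0.45 0.01 0.28]
phi 40 roll 0
vol [ 0.591 -0.339  0.083] ok [-0.71  0.76  0.34 -0.78 -1.59  0.57] w [ 0.63 -0.55  0.45] [ 0.5  -0.62  0.33]
out [0.507 0.164 0.113] ok [-0.06  0.27 -0.4  -1.11 -0.96  0.42] w [ 0.52 -0.03  0.49] [ 0.41 -0.11  0.36]
cage [0.56  0.313 0.093] ok [ 0.23  0.35 -0.32 -1.21 -0.76  0.29] w [0.56 0.13 0.48] [0.46 0.04 0.34]
phi 40 roll 3.141592653589793
vol [ 0.591 -0.339  0.083] ok [-0.71  0.76  0.34 -0.78 -1.59 -2.57] w [ 0.63 -0.55  0.45] [ 0.5  -0.62  0.33]
out [0.507 0.164 0.113] ok [-0.06  0.27 -0.4  -1.11 -0.96 -2.72] w [ 0.52 -0.03  0.49] [ 0.41 -0.11  0.36]
cage [0.56  0.313 0.093] ok [ 0.23  0.35 -0.32 -1.21 -0.76 -2.85] w [0.56 0.13 0.48] [0.46 0.04 0.34]
```

All the waypoints are reachable. At the volume grasp, though, the wrist sits near the dark boxes on the right, so I'll check their height.

Run:
```python
from h import *
def tri(a,b):
    o1,d1=ray('side',a); o2,d2=ray('top',b); A=np.column_stack([d1,-d2]); t,r,_,_=np.linalg.lstsq(A,o2-o1,rcond=None); p,q=o1+d1*t[0],o2+d2*t[1]; return ((p+q)/2).round(3),np.linalg.norm(p-q).round(3)
print('foot',atz('side',(537,318),0),atz('top',(505,245),0))
for a,b in [((567,184),(555,140)),((605,205),(548,140)),((609,192),(634,155)),((605,205),(605,150))]: print(a,b,tri(a,b))
for z in (.15,.2,.25,.3,.35): print(z,atz('side',(567,184),z).round(3),atz('side',(605,205),z).round(3),atz('top',(555,140),z).round(3),atz('top',(608,262),z).round(3))
sd=cv2.imread('pics/side0.png'); tp=cv2.imread('pics/top0.png')
im=np.zeros((600,800,3),np.uint8)
im[:520,:375]=cv2.resize(sd[170:378,490:640],None,fx=2.5,fy=2.5); im[:375,400:775]=cv2.resize(tp[120:270,490:640],None,fx=2.5,fy=2.5)
cv2.imwrite('pics/crop3.png',im)
```

```text
foot [ 0.56684295 -0.59724086  0.        ] [ 0.56584121 -0.58800002  0.        ]
(567, 184) (555, 140) (array([ 0.83 , -0.65 ,  0.228]), np.float64(0.001))
(605, 205) (548, 140) (array([ 0.841, -0.716,  0.16 ]), np.float64(0.109))
(609, 192) (634, 155) (array([ 0.785, -0.787,  0.268]), np.float64(0.093))
(605, 205) (605, 150) (array([ 0.814, -0.778,  0.197]), np.float64(0.04))
0.15 [ 0.962 -0.694  0.15 ] [ 0.877 -0.786  0.15 ] [ 0.849 -0.683  0.15 ] [ 0.515 -0.827  0.15 ]
0.2 [ 0.878 -0.667  0.2  ] [ 0.798 -0.753  0.2  ] [ 0.837 -0.662  0.2  ] [ 0.513 -0.801  0.2  ]
0.25 [ 0.794 -0.639  0.25 ] [ 0.719 -0.72   0.25 ] [ 0.824 -0.641  0.25 ] [ 0.512 -0.775  0.25 ]
0.3 [ 0.71  -0.611  0.3  ] [ 0.64  -0.687  0.3  ] [ 0.812 -0.619  0.3  ] [ 0.511 -0.749  0.3  ]
0.35 [ 0.626 -0.583  0.35 ] [ 0.561 -0.653  0.35 ] [ 0.799 -0.598  0.35 ] [ 0.51  -0.723  0.35 ]
```

View pics/crop3.png

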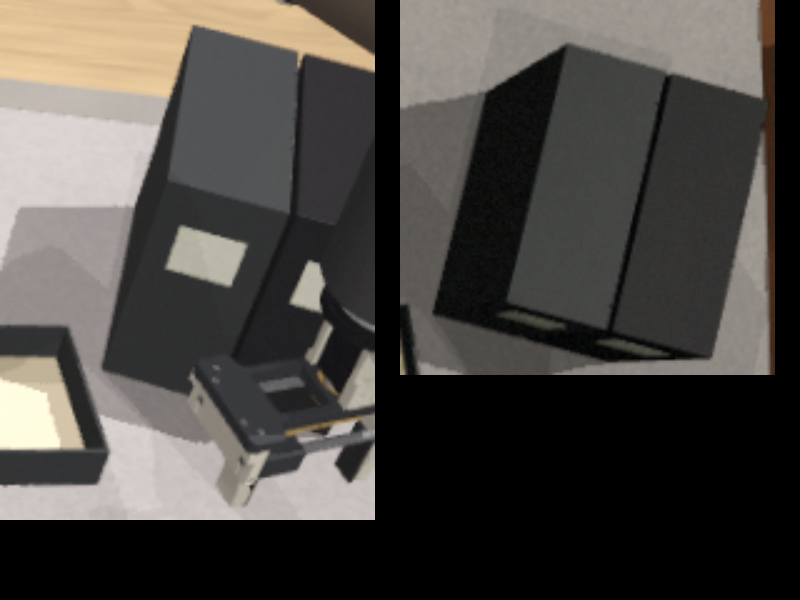

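The boxes are about 0.23 m high with a corner near (0.566,-0.59), so a lean of about 35° at the volume is safe. Next is the approach to the knob.

```bash
cat >> h.py <<'E'
def go(pos,M,show=True):
    s=get_state(); E=R.from_euler('xyz',s['ee_rot']).as_matrix()
    t=(np.array(pos)-s['eef_pos'])/.25; r=R.from_matrix(M@E.T).as_rotvec()/(np.pi/6)
    q,c=ik(np.array(pos),M,s['q']); print('T',t.round(3),'R',r.round(3),'ik',c<1e-7,'dq',(q-s['q']).round(2))
E
python3 - <<'E'
from h import *
M=tool(CG[2],25*np.pi/180,np.pi/2); k=gate(0); print(k,M.round(3))
go(k-.06*M[:,2],M); go(k+.006*M[:,2],M)
E
```

```text
[0.46971751 0.24354757 0.135     ] [[-0.942  0.142  0.304]
 [ 0.336  0.398  0.854]
 [-0.     0.906 -0.423]]
T [ 0.053  0.491 -0.765] R [ 0.313  0.552 -0.484] ik True dq [ 0.15  0.26 -0.3  -0.27  0.38  0.09]
T [ 0.133  0.716 -0.877] R [ 0.313  0.552 -0.484] ik True dq [ 0.26  0.33 -0.3  -0.38  0.47  0.14]
```

apply_moves:
  steps:
    - {"translation": [0, 0.05, -0.1], "rotation": [0.05, 0.1, -0.1]}
    - {"translation": [0, 0.1, -0.2], "rotation": [0.1, 0.2, -0.2]}
    - {"translation": [0.02, 0.15, -0.3], "rotation": [0.15, 0.3, -0.25]}
    - {"translation": [0.03, 0.2, -0.4], "rotation": [0.2, 0.4, -0.35]}
    - {"translation": [0.04, 0.3, -0.5], "rotation": [0.25, 0.5, -0.4]}
    - {"translation": [0.05, 0.4, -0.6], "rotation": [0.313, 0.552, -0.484]}
    - {"translation": [0.053, 0.45, -0.7], "rotation": [0.313, 0.552, -0.484]}
    - {"translation": [0.053, 0.491, -0.765], "rotation": [0.313, 0.552, -0.484]}
    - {"translation": [0.053, 0.491, -0.765], "rotation": [0.313, 0.552, -0.484]}
    - {"translation": [0.053, 0.491, -0.765], "rotation": [0.313, 0.552, -0.484]}

```text
t: 3.43
eef_pos: [0.452, 0.191, 0.1593]
ee_rot: [2.008, -0.004, 2.798]
force: [-0.0, -0.6, 0.2]
width: 0.057
gripper_force: 0.0
```

Run:
```python
from h import *
M=tool(CG[2],25*np.pi/180,np.pi/2); k=gate(0)
go(k+.006*M[:,2],M)
sd=grab_frame('side'); tp=grab_frame('top')
im=np.zeros((600,800,3),np.uint8)
im[:600,:400]=cv2.resize(sd[140:340,80:213],(400,600)); im[:480,400:800]=cv2.resize(tp[190:310,150:250],(400,480),interpolation=cv2.INTER_CUBIC)
cv2.imwrite('pics/knob.png',im); print(proj('top',[k,get_state()['eef_pos']]),proj('side',[k,get_state()['eef_pos']]))
```

```text
T [ 0.078  0.231 -0.107] R [-0.001 -0.007  0.002] ik True dq [ 0.11  0.07  0.   -0.11  0.09  0.06]
[[215.78046408 274.12947174]
 [233.42596049 280.78029857]] [[184.583931   260.42320664]
 [202.79864384 259.37617017]]
```

View pics/knob.png

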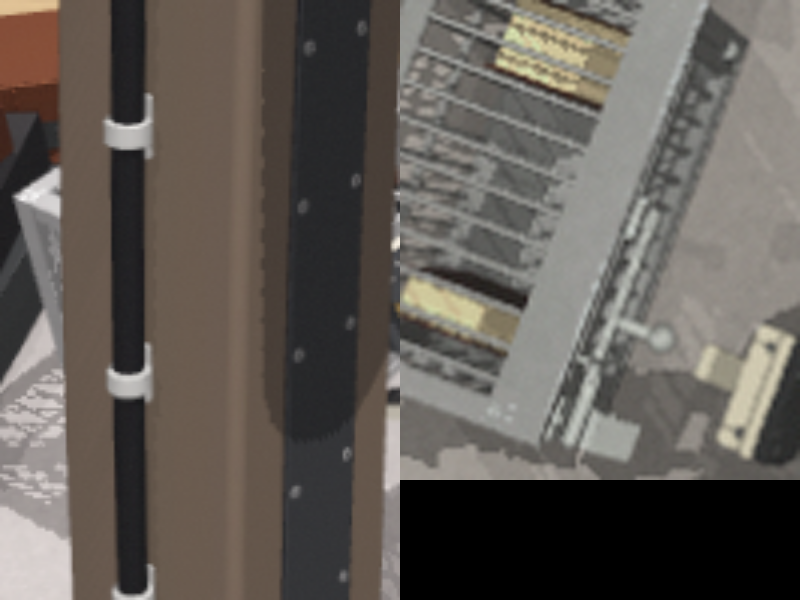

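The top crop shows the knob at (660,338), within 1 px of the prediction, with the fingers lined up on it. The side view is blocked by the arm. I'll move in and close on the knob.

apply_moves:
  steps:
    - {"translation": [0.02, 0.05, -0.02], "rotation": [0, 0, 0]}
    - {"translation": [0.03, 0.1, -0.04], "rotation": [0, 0, 0]}
    - {"translation": [0.05, 0.15, -0.06], "rotation": [0, 0, 0]}
    - {"translation": [0.065, 0.19, -0.085], "rotation": [0, 0, 0]}
    - {"translation": [0.078, 0.23, -0.1], "rotation": [0, 0, 0]}
    - {"translation": [0.078, 0.23, -0.1], "rotation": [0, 0, 0]}
    - {"translation": [0.078, 0.23, -0.1], "rotation": [0, 0, 0]}
    - {"translation": [0.078, 0.23, -0.1], "rotation": [0, 0, 0]}
    - {"translation": [0.078, 0.23, -0.1], "rotation": [0, 0, 0]}
    - {"translation": [0.078, 0.23, -0.1], "rotation": [0, 0, 0]}

```text
t: 4.37
eef_pos: [0.4717, 0.2486, 0.1355]
ee_rot: [2.007, -0.0, 2.797]
force: [0.3, -0.3, 0.2]
width: 0.0572
gripper_force: 0.0
```

apply_moves:
  steps:
    - {"translation": [0, 0, 0], "rotation": [0, 0, 0]}
    - {"translation": [0, 0, 0], "rotation": [0, 0, 0]}
    - {"translation": [0, 0, 0], "rotation": [0, 0, 0]}
    - {"translation": [0, 0, 0], "rotation": [0, 0, 0]}
    - {"translation": [0, 0, 0], "rotation": [0, 0, 0]}
    - {"translation": [0, 0, 0], "rotation": [0, 0, 0]}
    - {"translation": [0, 0, 0], "rotation": [0, 0, 0]}
    - {"translation": [0, 0, 0], "rotation": [0, 0, 0]}
    - {"translation": [0, 0, 0], "rotation": [0, 0, 0]}
    - {"translation": [0, 0, 0], "rotation": [0, 0, 0]}
  jaw: 1
  newtons: 12

```text
t: 5.2
eef_pos: [0.4715, 0.2488, 0.1351]
ee_rot: [2.008, -0.001, 2.798]
force: [-0.8, -1.5, -1.5]
width: 0.0187
gripper_force: 12.0
```

apply_moves:
  steps:
    - {"translation": [0, 0, 0.015], "rotation": [0, 0, 0]}
    - {"translation": [0, 0, 0.03], "rotation": [0, 0, 0]}
    - {"translation": [0.002, 0, 0.04], "rotation": [0, 0, 0]}
    - {"translation": [0.003, 0, 0.05], "rotation": [0, 0, 0]}
    - {"translation": [0.005, -0.002, 0.06], "rotation": [0, 0, 0]}
    - {"translation": [0.006, -0.003, 0.07], "rotation": [0, 0, 0]}
    - {"translation": [0.007, -0.003, 0.07], "rotation": [0, 0, 0]}
    - {"translation": [0.007, -0.003, 0.07], "rotation": [0, 0, 0]}
    - {"translation": [0.007, -0.003, 0.07], "rotation": [0, 0, 0]}
    - {"translation": [0.007, -0.003, 0.07], "rotation": [0, 0, 0]}

```text
t: 6.03
eef_pos: [0.4731, 0.2483, 0.1528]
ee_rot: [2.007, -0.001, 2.798]
force: [-3.2, -2.7, -0.7]
width: 0.0189
gripper_force: 12.0
```

Run:
```python
from h import *
s=get_state(); print(s['force'].round(1),s['width'],s['t'],s['eef_pos'])
p=s['eef_pos']; l=(-.05,.1985); g0=gate(0,l)
for th in (.08,.17,.26,.35,.45,.55,.65,.75,.85,.95,1.05,1.15,1.25,1.35,1.45): print(th,((gate(th,l)-g0)/.25).round(3))
```

```text
[-3.2 -2.7 -0.7] 0.018913148052818202 6.0333 [0.47310191 0.24833379 0.15279815]
0.08 [-0.004 -0.065  0.   ]
0.17 [-0.001 -0.139  0.   ]
0.26 [ 0.007 -0.212  0.   ]
0.35 [ 0.023 -0.284  0.   ]
0.45 [ 0.047 -0.362  0.   ]
0.55 [ 0.079 -0.438  0.   ]
0.65 [ 0.119 -0.509  0.   ]
0.75 [ 0.166 -0.577  0.   ]
0.85 [ 0.219 -0.639  0.   ]
0.95 [ 0.277 -0.696  0.   ]
1.05 [ 0.342 -0.746  0.   ]
1.15 [ 0.411 -0.79   0.   ]
1.25 [ 0.484 -0.827  0.   ]
1.35 [ 0.56  -0.856  0.   ]
1.45 [ 0.639 -0.878  0.   ]
```

apply_moves:
  steps:
    - {"translation": [-0.002, -0.03, 0], "rotation": [0, 0, 0]}
    - {"translation": [-0.004, -0.065, 0], "rotation": [0, 0, 0]}
    - {"translation": [-0.003, -0.1, 0], "rotation": [0, 0, 0]}
    - {"translation": [-0.001, -0.139, 0], "rotation": [0, 0, 0]}
    - {"translation": [0.003, -0.175, 0], "rotation": [0, 0, 0]}
    - {"translation": [0.007, -0.212, 0], "rotation": [0, 0, 0]}
    - {"translation": [0.015, -0.25, 0], "rotation": [0, 0, 0]}
    - {"translation": [0.023, -0.284, 0], "rotation": [0, 0, 0]}
    - {"translation": [0.035, -0.323, 0], "rotation": [0, 0, 0]}
    - {"translation": [0.047, -0.362, 0], "rotation": [0, 0, 0]}

```text
t: 6.87
eef_pos: [0.4857, 0.1566, 0.1528]
ee_rot: [2.007, -0.0, 2.797]
force: [1.3, 1.1, -0.6]
width: 0.0189
gripper_force: 12.0
```

apply_moves:
  steps:
    - {"translation": [0.032, -0.076, 0], "rotation": [0, 0, 0]}
    - {"translation": [0.072, -0.147, 0], "rotation": [0, 0, 0]}
    - {"translation": [0.119, -0.215, 0], "rotation": [0, 0, 0]}
    - {"translation": [0.172, -0.277, 0], "rotation": [0, 0, 0]}
    - {"translation": [0.23, -0.334, 0], "rotation": [0, 0, 0]}
    - {"translation": [0.295, -0.384, 0], "rotation": [0, 0, 0]}
    - {"translation": [0.364, -0.428, 0], "rotation": [0, 0, 0]}
    - {"translation": [0.437, -0.465, 0], "rotation": [0, 0, 0]}
    - {"translation": [0.513, -0.494, 0], "rotation": [0, 0, 0]}
    - {"translation": [0.592, -0.516, 0], "rotation": [0, 0, 0]}

```text
t: 7.7
eef_pos: [0.6341, 0.0274, 0.1525]
ee_rot: [2.007, -0.001, 2.798]
force: [-6.8, -3.4, 4.0]
width: 0.0186
gripper_force: 14.6
```

Run:
```python
from h import *
s=get_state(); print(s['force'].round(1),s['width'],s['t'],s['eef_pos'])
```

```text
[-6.8 -3.4  4. ] 0.018572245684445994 7.7 [0.63406087 0.02735166 0.15250047]
```

apply_moves:
  steps:
    - {"translation": [0, 0, 0], "rotation": [0, 0, 0]}
    - {"translation": [0, 0, 0], "rotation": [0, 0, 0]}
    - {"translation": [0, 0, 0], "rotation": [0, 0, 0]}
    - {"translation": [0, 0, 0], "rotation": [0, 0, 0]}
    - {"translation": [0, 0, 0], "rotation": [0, 0, 0]}
    - {"translation": [0, 0, 0], "rotation": [0, 0, 0]}
    - {"translation": [-0.03, -0.08, 0.04], "rotation": [0, 0, 0]}
    - {"translation": [-0.06, -0.16, 0.08], "rotation": [0, 0, 0]}
    - {"translation": [-0.09, -0.25, 0.12], "rotation": [0, 0, 0]}
    - {"translation": [-0.12, -0.34, 0.17], "rotation": [0, 0, 0]}
  jaw: -1

```text
t: 8.53
eef_pos: [0.6023, -0.0567, 0.1957]
ee_rot: [2.007, -0.001, 2.798]
force: [0.7, -0.4, -1.1]
width: 0.0803
gripper_force: 0.0
```

Run:
```python
from h import *
s=get_state(); print(s['force'].round(1),s['width'],s['t'],s['eef_pos'],s['q'].round(2))
M=tool(1.265,35*np.pi/180,0); u=np.array([np.cos(1.265),np.sin(1.265),0])
g=np.array([.5955,-.324,.095])-u*.03
tcp=g+.0188*M[:,2]; print(tcp)
go(tcp+[0,0,.2]-.1*u,M); go(tcp-.12*M[:,2],M); go(tcp,M)
cv2.imwrite('pics/top1.png',grab_frame('top'))
```

```text
[ 0.7 -0.4 -1.1] 0.08026230410811973 8.5333 [ 0.60231713 -0.05667602  0.1957349 ] [-0.52  0.5  -0.   -1.11 -1.51 -1.05]
[ 0.59110465 -0.33792261  0.08421676]
T [-0.165 -1.506  0.354] R [-1.08  -2.39   1.562] ik True dq [-0.34  0.22  0.71  0.23 -0.5   1.39]
T [-0.163 -1.5   -0.171] R [-1.08  -2.39   1.562] ik True dq [-0.32  0.31  0.58  0.29 -0.34  1.57]
T [-0.045 -1.125 -0.446] R [-1.08  -2.39   1.562] ik True dq [-0.22  0.3   0.38  0.27 -0.15  1.64]
```

View pics/top1.png

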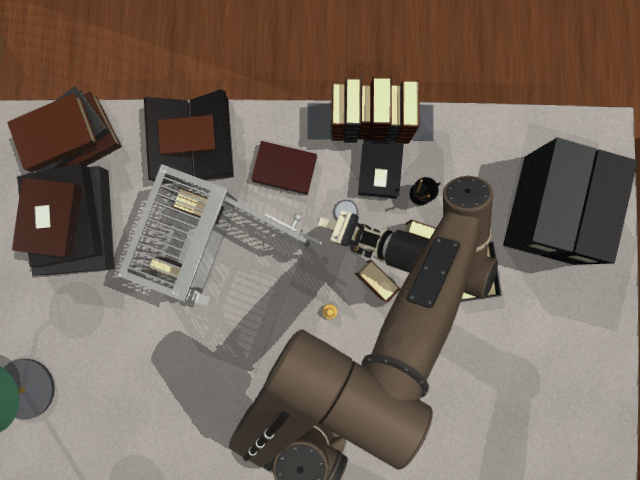

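The gate stands wide open, with its free edge at (318,243), and nothing else has moved. Next I'll go over to the volume, turning the tool on the way.

apply_moves:
  steps:
    - {"translation": [0, 0, 0.15], "rotation": [-0.036, -0.08, 0.052]}
    - {"translation": [0, -0.05, 0.3], "rotation": [-0.072, -0.16, 0.104]}
    - {"translation": [0, -0.1, 0.4], "rotation": [-0.108, -0.24, 0.156]}
    - {"translation": [0, -0.2, 0.5], "rotation": [-0.144, -0.32, 0.208]}
    - {"translation": [0, -0.3, 0.6], "rotation": [-0.18, -0.4, 0.26]}
    - {"translation": [0, -0.4, 0.7], "rotation": [-0.216, -0.48, 0.312]}
    - {"translation": [0, -0.5, 0.7], "rotation": [-0.252, -0.56, 0.364]}
    - {"translation": [0, -0.6, 0.7], "rotation": [-0.288, -0.64, 0.416]}
    - {"translation": [0, -0.7, 0.7], "rotation": [-0.324, -0.72, 0.468]}
    - {"translation": [0, -0.7, 0.7], "rotation": [-0.36, -0.797, 0.521]}

```text
t: 9.42
eef_pos: [0.6026, -0.2351, 0.3691]
ee_rot: [2.115, 0.445, 3.098]
force: [-0.6, 0.9, -1.7]
width: 0.0876
gripper_force: 0.0
```

apply_moves:
  steps:
    - {"translation": [-0.02, -0.08, 0], "rotation": [-0.036, -0.08, 0.052]}
    - {"translation": [-0.04, -0.16, 0], "rotation": [-0.072, -0.16, 0.104]}
    - {"translation": [-0.06, -0.24, 0], "rotation": [-0.108, -0.24, 0.156]}
    - {"translation": [-0.08, -0.32, 0], "rotation": [-0.144, -0.32, 0.208]}
    - {"translation": [-0.1, -0.4, 0], "rotation": [-0.18, -0.4, 0.26]}
    - {"translation": [-0.12, -0.48, 0], "rotation": [-0.216, -0.48, 0.312]}
    - {"translation": [-0.13, -0.56, 0], "rotation": [-0.252, -0.56, 0.364]}
    - {"translation": [-0.14, -0.64, 0], "rotation": [-0.288, -0.64, 0.416]}
    - {"translation": [-0.15, -0.72, 0], "rotation": [-0.324, -0.72, 0.468]}
    - {"translation": [-0.16, -0.8, 0], "rotation": [-0.36, -0.797, 0.521]}

```text
t: 10.25
eef_pos: [0.5629, -0.4319, 0.3705]
ee_rot: [2.443, 0.821, -2.705]
force: [0.6, -0.2, -0.0]
width: 0.0876
gripper_force: 0.0
```

Run:
```python
from h import *
s=get_state(); print(s['force'].round(1),s['width'],s['t'],s['eef_pos'],s['q'].round(2))
M=tool(1.265,35*np.pi/180,0); u=np.array([np.cos(1.265),np.sin(1.265),0])
g=np.array([.5955,-.324,.095])-u*.03
tcp=g+.0188*M[:,2]
go(tcp+[0,0,.1]-.12*M[:,2],M); go(tcp-.12*M[:,2],M)
cv2.imwrite('pics/s2.png',np.hstack([grab_frame('side')[200:400,300:640]]))
```

```text
[ 0.6 -0.2 -0. ] 0.08764228596749471 10.25 [ 0.56287004 -0.43189045  0.37047891] [-0.89  0.71  0.86 -1.01 -2.17 -0.34]
T [-0.005  0.001 -0.47 ] R [-0.36  -0.791  0.517] ik True dq [ 0.03  0.03 -0.2   0.15  0.2   0.74]
T [-0.005  0.001 -0.87 ] R [-0.36  -0.791  0.517] ik True dq [ 0.04  0.1  -0.29  0.19  0.31  0.86]
```

apply_moves:
  steps:
    - {"translation": [0, 0, 0], "rotation": [-0.036, -0.08, 0.052]}
    - {"translation": [0, 0, 0], "rotation": [-0.072, -0.16, 0.104]}
    - {"translation": [0, 0, -0.1], "rotation": [-0.108, -0.24, 0.156]}
    - {"translation": [0, 0, -0.2], "rotation": [-0.144, -0.32, 0.208]}
    - {"translation": [0, 0, -0.3], "rotation": [-0.18, -0.4, 0.26]}
    - {"translation": [0, 0, -0.4], "rotation": [-0.216, -0.48, 0.312]}
    - {"translation": [0, 0, -0.5], "rotation": [-0.252, -0.56, 0.364]}
    - {"translation": [-0.005, 0, -0.6], "rotation": [-0.288, -0.64, 0.416]}
    - {"translation": [-0.005, 0, -0.7], "rotation": [-0.324, -0.72, 0.468]}
    - {"translation": [-0.005, 0, -0.75], "rotation": [-0.36, -0.791, 0.517]}

```text
t: 11.13
eef_pos: [0.5613, -0.43, 0.1793]
ee_rot: [3.135, 0.963, -1.882]
force: [0.3, 0.3, -0.9]
width: 0.0874
gripper_force: 0.0
```

Run:
```python
from h import *
s=get_state(); print(s['force'].round(1),s['t'],s['eef_pos'],s['q'].round(2))
M=tool(1.265,35*np.pi/180,0); u=np.array([np.cos(1.265),np.sin(1.265),0]); v=np.array([-u[1],u[0],0]); c=np.array([.5955,-.324,0])
tcp=c+[0,0,.095]-u*.03+.0188*M[:,2]
go(tcp-.06*M[:,2],M); go(tcp,M)
sd=grab_frame('side'); tp=grab_frame('top')
P=[c+a*u*.0425+b*v*.019+[0,0,.12] for a,b in((-1,-1),(1,-1),(1,1),(-1,1))]
for n,i in(('side',sd),('top',tp)): 
    cv2.polylines(i,[np.rint(proj(n,P)).astype(int)],True,(0,255,0),1)
im=np.zeros((600,800,3),np.uint8)
im[:600,:400]=cv2.resize(sd[230:350,390:470],(400,600)); im[:480,400:800]=cv2.resize(tp[190:310,380:480],(400,480),interpolation=cv2.INTER_CUBIC)
cv2.imwrite('pics/vol.png',im)
```

```text
[ 0.3  0.3 -0.9] 11.1333 [ 0.56129636 -0.42997682  0.17926906] [-0.85  0.79  0.6  -0.83 -1.88  0.49]
T [ 0.06   0.181 -0.243] R [-0.007 -0.005  0.   ] ik True dq [ 0.05  0.01 -0.13  0.01  0.13  0.07]
T [ 0.119  0.368 -0.38 ] R [-0.007 -0.005  0.   ] ik True dq [ 0.1   0.01 -0.22 -0.01  0.23  0.11]
```

View pics/vol.png

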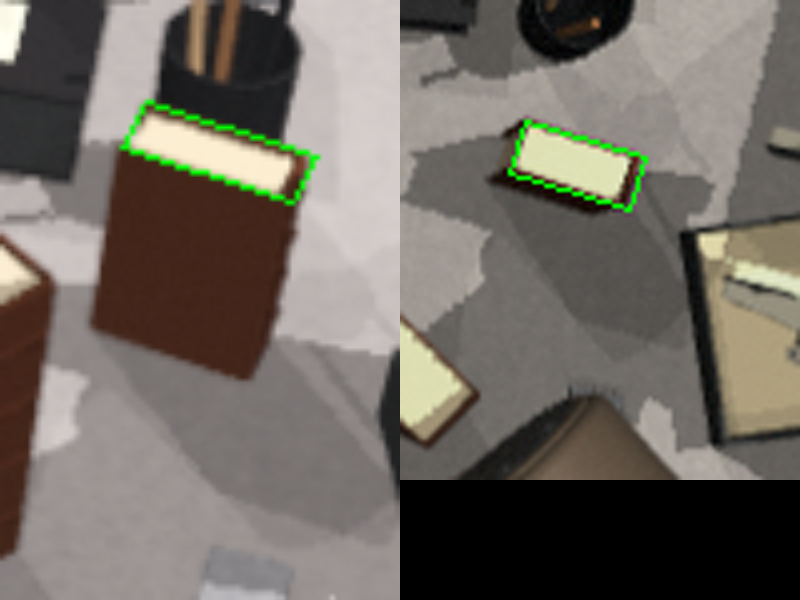

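The predicted outline of the volume matches both views: the side crop around (220,150) and the top crop around (578,165). I'll move in and grip.

apply_moves:
  steps:
    - {"translation": [0.015, 0.04, -0.07], "rotation": [0, 0, 0]}
    - {"translation": [0.03, 0.08, -0.14], "rotation": [0, 0, 0]}
    - {"translation": [0.045, 0.13, -0.2], "rotation": [-0.007, -0.005, 0]}
    - {"translation": [0.06, 0.181, -0.243], "rotation": [-0.007, -0.005, 0]}
    - {"translation": [0.07, 0.22, -0.27], "rotation": [-0.007, -0.005, 0]}
    - {"translation": [0.08, 0.26, -0.3], "rotation": [-0.007, -0.005, 0]}
    - {"translation": [0.095, 0.3, -0.33], "rotation": [-0.007, -0.005, 0]}
    - {"translation": [0.11, 0.34, -0.36], "rotation": [-0.007, -0.005, 0]}
    - {"translation": [0.12, 0.37, -0.38], "rotation": [-0.007, -0.005, 0]}
    - {"translation": [0.12, 0.37, -0.38], "rotation": [-0.007, -0.005, 0]}

```text
t: 12.07
eef_pos: [0.5924, -0.3366, 0.087]
ee_rot: [-3.141, 0.959, -1.877]
force: [0.9, -0.3, -0.6]
width: 0.0874
gripper_force: 0.0
```

apply_moves:
  steps:
    - {"translation": [0, 0, 0], "rotation": [0, 0, 0]}
    - {"translation": [0, 0, 0], "rotation": [0, 0, 0]}
    - {"translation": [0, 0, 0], "rotation": [0, 0, 0]}
    - {"translation": [0, 0, 0], "rotation": [0, 0, 0]}
    - {"translation": [0, 0, 0], "rotation": [0, 0, 0]}
    - {"translation": [0, 0, 0], "rotation": [0, 0, 0]}
    - {"translation": [0, 0, 0], "rotation": [0, 0, 0]}
    - {"translation": [0, 0, 0], "rotation": [0, 0, 0]}
    - {"translation": [0, 0, 0], "rotation": [0, 0, 0]}
    - {"translation": [0, 0, 0], "rotation": [0, 0, 0]}
  jaw: 1
  newtons: 50

```text
t: 12.9
eef_pos: [0.592, -0.339, 0.0878]
ee_rot: [-3.139, 0.957, -1.876]
force: [0.2, -0.0, 0.4]
width: 0.0374
gripper_force: 49.8
```

apply_moves:
  steps:
    - {"translation": [0, 0, 0.02], "rotation": [0, 0, 0]}
    - {"translation": [0, 0, 0.05], "rotation": [0, 0, 0]}
    - {"translation": [0, 0, 0.1], "rotation": [0, 0, 0]}
    - {"translation": [0, 0, 0.2], "rotation": [0, 0, 0]}
    - {"translation": [0, 0, 0.3], "rotation": [0, 0, 0]}
    - {"translation": [0, 0, 0.4], "rotation": [0, 0, 0]}
    - {"translation": [0, 0, 0.5], "rotation": [0, 0, 0]}
    - {"translation": [0, 0, 0.6], "rotation": [0, 0, 0]}
    - {"translation": [0, 0, 0.7], "rotation": [0, 0, 0]}
    - {"translation": [0, 0, 0.8], "rotation": [0, 0, 0]}

```text
t: 13.73
eef_pos: [0.5914, -0.3386, 0.2904]
ee_rot: [-3.138, 0.956, -1.875]
force: [0.6, 0.1, -3.7]
width: 0.0377
gripper_force: 49.8
```

```bash
cat >> h.py <<'E'
GL=np.array([.592,-.339,.0878]); ML=R.from_euler('xyz',[-3.139,.957,-1.876]).as_matrix()  # tool at grip
VC=np.array([.5957,-.3233,0]); VY=1.265
def place(vx,vy,vz):
    "tool pose that puts the volume at cage (vx,vy,vz), square"
    D=R.from_euler('z',CG[2]-VY).as_matrix(); return c2w([vx,vy,vz])+D@(GL-VC), D@ML
E
python3 - <<'E'
from h import *
s=get_state(); print(s['force'].round(1),s['width'],s['t'],s['eef_pos'],s['q'].round(2))
for th in (1.3,1.4,1.5,1.6): g=gate(th,(0,.258)); g[2]=.254; g2=g.copy(); print(th,proj('top',g),w2c(g).round(3),g.round(3))
for a in [(-.3,.012,.2),(-.3,.012,.02),(-.16,.012,.02),(-.012,.012,.018),(-.012,.012,.01)]: print(a,end=' '); p,M=place(*a); print(p.round(3),end=' '); go(p,M)
print(np.rad2deg(np.arcsin(-ML[2,2])),w2c(place(-.012,.012,.01)[0]))
tp=grab_frame('top'); sd=grab_frame('side'); im=np.zeros((600,800,3),np.uint8)
im[:480,:400]=cv2.resize(tp[150:310,200:333],(400,480)); im[:600,400:]=cv2.resize(sd[100:340,380:540],(400,600)); cv2.imwrite('pics/lift.png',im)
E
```

```text
[ 0.6  0.1 -3.7] 0.03769494887300864 13.7333 [ 0.5914474  -0.33858713  0.29041382] [-0.75  0.61  0.53 -0.89 -1.88  0.33]
1.3 [[298.75462232 252.77663367]] [-0.322 -0.061  0.254] [0.526 0.013 0.254]
1.4 [[304.39054446 244.12383757]] [-0.327 -0.086  0.254] [ 0.548 -0.001  0.254]
1.5 [[309.1283679  234.96874419]] [-0.33  -0.112  0.254] [ 0.571 -0.013  0.254]
1.6 [[312.92157459 225.40699928]] [-0.331 -0.138  0.254] [ 0.595 -0.022  0.254]
(-0.3, 0.012, 0.2) [0.461 0.042 0.288] T [-0.523  1.522 -0.01 ] R [ 0.002  0.001 -0.07 ] ik True dq [ 0.39 -0.56 -0.8  -0.09  0.48 -0.06]
(-0.3, 0.012, 0.02) [0.461 0.042 0.108] T [-0.523  1.522 -0.73 ] R [ 0.002  0.001 -0.07 ] ik True dq [ 0.36 -0.27 -0.95 -0.18  0.68  0.34]
(-0.16, 0.012, 0.02) [0.508 0.174 0.108] T [-0.335  2.049 -0.73 ] R [ 0.002  0.001 -0.07 ] ik True dq [ 0.63 -0.29 -0.95 -0.32  0.86  0.23]
(-0.012, 0.012, 0.018) [0.557 0.313 0.106] T [-0.136  2.607 -0.738] R [ 0.002  0.001 -0.07 ] ik True dq [ 0.91 -0.25 -0.87 -0.42  1.05  0.1 ]
(-0.012, 0.012, 0.01) [0.557 0.313 0.098] T [-0.136  2.607 -0.77 ] R [ 0.002  0.001 -0.07 ] ik True dq [ 0.91 -0.24 -0.87 -0.44  1.05  0.12]
35.167803326481106 [-0.02808553  0.01080182  0.0978    ]
```

View pics/lift.png

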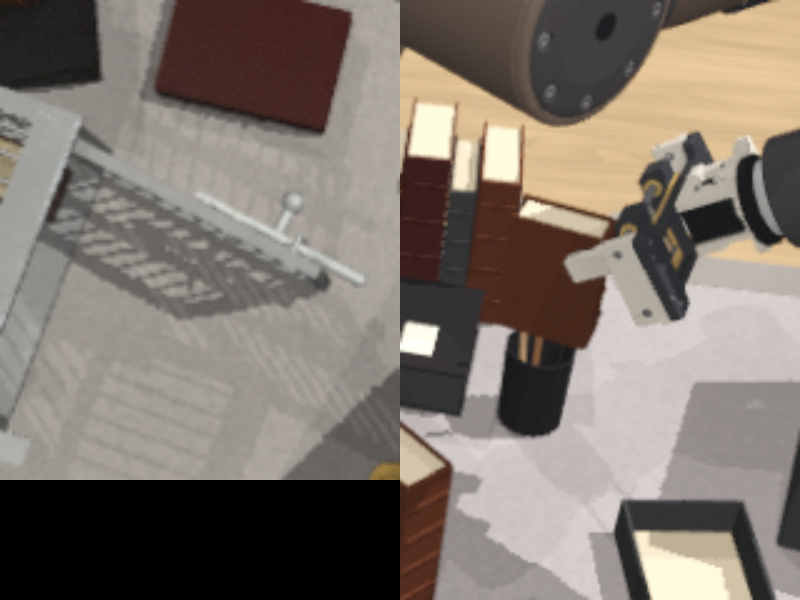

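The free edge of the gate is at (325,275) in the left crop, so the gate is at about 1.43 rad. The volume hangs upright in the grip and weighs about 0.38 kg. I'll carry it to the front of the cage.

apply_moves:
  steps:
    - {"translation": [-0.02, 0.03, 0.05], "rotation": [0, 0, 0]}
    - {"translation": [-0.05, 0.08, 0.1], "rotation": [0, 0, 0]}
    - {"translation": [-0.1, 0.16, 0.16], "rotation": [0, 0, -0.01]}
    - {"translation": [-0.16, 0.24, 0.16], "rotation": [0, 0, -0.02]}
    - {"translation": [-0.22, 0.32, 0.16], "rotation": [0, 0, -0.03]}
    - {"translation": [-0.28, 0.4, 0.16], "rotation": [0, 0, -0.04]}
    - {"translation": [-0.33, 0.48, 0.16], "rotation": [0, 0, -0.05]}
    - {"translation": [-0.38, 0.56, 0.16], "rotation": [0, 0, -0.06]}
    - {"translation": [-0.42, 0.64, 0.16], "rotation": [0, 0, -0.07]}
    - {"translation": [-0.45, 0.7, 0.16], "rotation": [0, 0, -0.07]}

```text
t: 14.67
eef_pos: [0.4775, -0.1616, 0.328]
ee_rot: [-3.141, 0.958, -1.914]
force: [-0.2, -0.4, -3.4]
width: 0.0378
gripper_force: 49.8
```

apply_moves:
  steps:
    - {"translation": [-0.03, 0.08, 0], "rotation": [0, 0, 0]}
    - {"translation": [-0.06, 0.16, 0], "rotation": [0, 0, 0]}
    - {"translation": [-0.09, 0.25, 0], "rotation": [0, 0, 0]}
    - {"translation": [-0.12, 0.34, 0], "rotation": [0, 0, 0]}
    - {"translation": [-0.14, 0.43, -0.03], "rotation": [0, 0, 0]}
    - {"translation": [-0.16, 0.52, -0.06], "rotation": [0, 0, 0]}
    - {"translation": [-0.18, 0.61, -0.1], "rotation": [0, 0, 0]}
    - {"translation": [-0.2, 0.7, -0.13], "rotation": [0, 0, 0]}
    - {"translation": [-0.21, 0.79, -0.15], "rotation": [0, 0, 0]}
    - {"translation": [-0.216, 0.87, -0.17], "rotation": [0, 0, 0]}

```text
t: 15.5
eef_pos: [0.4235, 0.0554, 0.2847]
ee_rot: [-3.142, 0.957, -1.914]
force: [0.5, -0.8, -2.4]
width: 0.0379
gripper_force: 49.8
```

Run:
```python
from h import *
s=get_state(); print(s['force'].round(1),s['width'],s['t'],s['eef_pos'],s['q'].round(2))
for a in [(-.3,.05,.03),(-.16,.05,.025),(-.1,.012,.025),(-.012,.012,.022),(-.012,.012,.01)]: print(a,end=' '); p,M=place(*a); print(p.round(3),end=' '); go(p,M)
```

```text
[ 0.5 -0.8 -2.4] 0.037916903312531766 15.5 [0.42351484 0.05544889 0.28470819] [-0.36 -0.01 -0.33 -0.98 -1.4   0.28]
(-0.3, 0.05, 0.03) [0.425 0.055 0.118] T [ 0.006 -0.004 -0.668] R [-0.001 -0.002 -0.   ] ik True dq [-0.04  0.29 -0.14 -0.09  0.2   0.41]
(-0.16, 0.05, 0.025) [0.472 0.186 0.113] T [ 0.193  0.524 -0.688] R [-0.001 -0.002 -0.   ] ik True dq [ 0.26  0.28 -0.15 -0.24  0.4   0.3 ]
(-0.1, 0.012, 0.025) [0.528 0.23  0.113] T [ 0.417  0.699 -0.688] R [-0.001 -0.002 -0.   ] ik True dq [ 0.36  0.33 -0.05 -0.27  0.46  0.22]
(-0.012, 0.012, 0.022) [0.557 0.313 0.11 ] T [ 0.535  1.031 -0.7  ] R [-0.001 -0.002 -0.   ] ik True dq [ 0.52  0.36  0.   -0.32  0.57  0.14]
(-0.012, 0.012, 0.01) [0.557 0.313 0.098] T [ 0.535  1.031 -0.748] R [-0.001 -0.002 -0.   ] ik True dq [ 0.52  0.39  0.   -0.34  0.57  0.18]
```

apply_moves:
  steps:
    - {"translation": [0, 0, -0.07], "rotation": [0, 0, 0]}
    - {"translation": [0, 0, -0.15], "rotation": [0, 0, 0]}
    - {"translation": [0, 0, -0.24], "rotation": [0, 0, 0]}
    - {"translation": [0, 0, -0.33], "rotation": [0, 0, 0]}
    - {"translation": [0, 0, -0.42], "rotation": [0, 0, 0]}
    - {"translation": [0, 0, -0.5], "rotation": [0, 0, 0]}
    - {"translation": [0, 0, -0.57], "rotation": [0, 0, 0]}
    - {"translation": [0, 0, -0.62], "rotation": [0, 0, 0]}
    - {"translation": [0, 0, -0.66], "rotation": [0, 0, 0]}
    - {"translation": [0, 0, -0.66], "rotation": [0, 0, 0]}

```text
t: 16.33
eef_pos: [0.4239, 0.0543, 0.1186]
ee_rot: [3.137, 0.957, -1.919]
force: [-0.6, -0.4, -3.0]
width: 0.0377
gripper_force: 49.8
```

apply_moves:
  steps:
    - {"translation": [0.03, 0.07, 0], "rotation": [0, 0, 0]}
    - {"translation": [0.06, 0.15, 0], "rotation": [0, 0, 0]}
    - {"translation": [0.09, 0.24, 0], "rotation": [0, 0, 0]}
    - {"translation": [0.13, 0.34, 0], "rotation": [0, 0, 0]}
    - {"translation": [0.17, 0.45, 0], "rotation": [0, 0, 0]}
    - {"translation": [0.23, 0.54, -0.01], "rotation": [0, 0, 0]}
    - {"translation": [0.29, 0.6, -0.02], "rotation": [0, 0, 0]}
    - {"translation": [0.36, 0.66, -0.02], "rotation": [0, 0, 0]}
    - {"translation": [0.41, 0.7, -0.02], "rotation": [0, 0, 0]}
    - {"translation": [0.41, 0.7, -0.02], "rotation": [0, 0, 0]}

```text
t: 17.17
eef_pos: [0.5297, 0.2306, 0.1165]
ee_rot: [-3.136, 0.958, -1.909]
force: [0.7, -0.1, -3.8]
width: 0.038
gripper_force: 49.8
```

Run:
```python
from h import *
s=get_state(); print(s['force'].round(1),s['width'],s['t'],s['eef_pos'],s['q'].round(2))
for a in [(-.012,.012,.022),(-.012,.012,.01)]: print(a,end=' '); p,M=place(*a); print(p.round(3),end=' '); go(p,M)
tp=grab_frame('top'); cv2.imwrite('pics/ins.png',cv2.resize(tp[150:310,120:333],(800,600),interpolation=cv2.INTER_CUBIC))
```

```text
[ 0.7 -0.1 -3.8] 0.03796486878976147 17.1667 [0.52967749 0.23057484 0.11649507] [ 0.    0.31 -0.38 -1.24 -0.95  0.48]
(-0.012, 0.012, 0.022) [0.557 0.313 0.11 ] T [ 0.111  0.33  -0.027] R [-0.002  0.004 -0.002] ik True dq [ 0.16  0.04  0.05 -0.06  0.11 -0.07]
(-0.012, 0.012, 0.01) [0.557 0.313 0.098] T [ 0.111  0.33  -0.075] R [-0.002  0.004 -0.002] ik True dq [ 0.15  0.06  0.05 -0.08  0.11 -0.03]
```

View pics/ins.png

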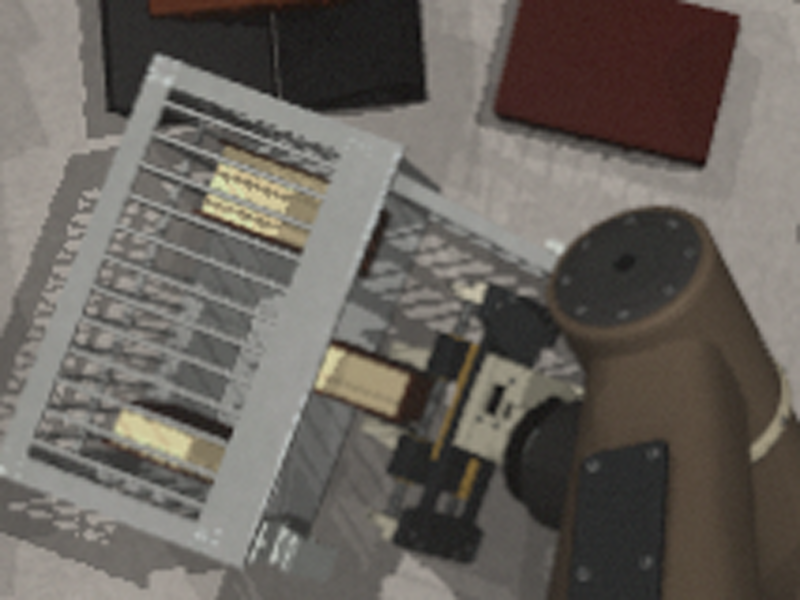

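The volume sits in line with the gap at (370,380), with the hinge-side book at (265,200) and the latch-side book at (175,435), and the gate is clear of the body. That was my last picture. I'll insert, then lower.

apply_moves:
  steps:
    - {"translation": [0.01, 0.03, 0], "rotation": [0, 0, 0]}
    - {"translation": [0.02, 0.06, 0], "rotation": [0, 0, 0]}
    - {"translation": [0.03, 0.1, -0.01], "rotation": [0, 0, 0]}
    - {"translation": [0.045, 0.14, -0.01], "rotation": [0, 0, 0]}
    - {"translation": [0.06, 0.18, -0.02], "rotation": [0, 0, 0]}
    - {"translation": [0.075, 0.22, -0.02], "rotation": [0, 0, 0]}
    - {"translation": [0.09, 0.26, -0.02], "rotation": [0, 0, 0]}
    - {"translation": [0.1, 0.3, -0.025], "rotation": [0, 0, 0]}
    - {"translation": [0.11, 0.33, -0.025], "rotation": [0, 0, 0]}
    - {"translation": [0.11, 0.33, -0.025], "rotation": [0, 0, 0]}

```text
t: 18.05
eef_pos: [0.5555, 0.313, 0.1091]
ee_rot: [-3.139, 0.958, -1.912]
force: [0.5, 0.0, -3.7]
width: 0.0376
gripper_force: 49.8
```

apply_moves:
  steps:
    - {"translation": [0, 0, -0.005], "rotation": [0, 0, 0]}
    - {"translation": [0, 0, -0.01], "rotation": [0, 0, 0]}
    - {"translation": [0, 0, -0.015], "rotation": [0, 0, 0]}
    - {"translation": [0, 0, -0.02], "rotation": [0, 0, 0]}
    - {"translation": [0, 0, -0.025], "rotation": [0, 0, 0]}
    - {"translation": [0, 0, -0.03], "rotation": [0, 0, 0]}
    - {"translation": [0, 0, -0.035], "rotation": [0, 0, 0]}
    - {"translation": [0, 0, -0.035], "rotation": [0, 0, 0]}
    - {"translation": [0, 0, -0.035], "rotation": [0, 0, 0]}
    - {"translation": [0, 0, -0.035], "rotation": [0, 0, 0]}

```text
t: 18.88
eef_pos: [0.5554, 0.3112, 0.1003]
ee_rot: [-3.139, 0.957, -1.913]
force: [-0.2, -0.2, -4.1]
width: 0.0379
gripper_force: 49.8
```

Run:
```python
from h import *
s=get_state(); print(s['force'].round(1),s['moment'].round(2),s['t'],s['eef_pos']); p,M=place(-.012,.012,.01); go(p,M)
```

```text
[-0.2 -0.2 -4.1] [-3.72  1.33  0.02] 18.8833 [0.55544837 0.31116975 0.10034702]
T [ 0.008  0.008 -0.01 ] R [-0.     0.     0.001] ik True dq [ 0.    0.01  0.   -0.    0.    0.  ]
```

apply_moves:
  steps:
    - {"translation": [0, 0, -0.002], "rotation": [0, 0, 0]}
    - {"translation": [0, 0, -0.004], "rotation": [0, 0, 0]}
    - {"translation": [0, 0, -0.006], "rotation": [0, 0, 0]}
    - {"translation": [0, 0, -0.008], "rotation": [0, 0, 0]}
    - {"translation": [0, 0, -0.01], "rotation": [0, 0, 0]}
    - {"translation": [0, 0, -0.011], "rotation": [0, 0, 0]}
    - {"translation": [0, 0, -0.012], "rotation": [0, 0, 0]}
    - {"translation": [0, 0, -0.012], "rotation": [0, 0, 0]}
    - {"translation": [0, 0, -0.012], "rotation": [0, 0, 0]}
    - {"translation": [0, 0, -0.012], "rotation": [0, 0, 0]}

```text
t: 19.72
eef_pos: [0.5555, 0.3113, 0.0978]
ee_rot: [-3.138, 0.958, -1.912]
force: [-1.8, -2.0, 2.3]
width: 0.0374
gripper_force: 49.8
```

apply_moves:
  steps:
    - {"translation": [0, 0, 0], "rotation": [0, 0, 0]}
    - {"translation": [0, 0, 0], "rotation": [0, 0, 0]}
    - {"translation": [0, 0, 0], "rotation": [0, 0, 0]}
    - {"translation": [0, 0, 0], "rotation": [0, 0, 0]}
    - {"translation": [0, 0, 0], "rotation": [0, 0, 0]}
    - {"translation": [0, 0, 0], "rotation": [0, 0, 0]}
    - {"translation": [0, 0, 0], "rotation": [0, 0, 0]}
    - {"translation": [0, 0, 0], "rotation": [0, 0, 0]}
    - {"translation": [0, 0, 0], "rotation": [0, 0, 0]}
    - {"translation": [0, 0, 0], "rotation": [0, 0, 0]}
  jaw: -0.2

```text
t: 20.55
eef_pos: [0.5554, 0.3112, 0.0973]
ee_rot: [-3.139, 0.957, -1.913]
force: [0.2, -0.2, 0.1]
width: 0.0526
gripper_force: 0.0
```

Run:
```python
from h import *
s=get_state(); print(s['force'].round(1),s['width'],s['t'],s['eef_pos'],w2c(s['eef_pos']))
E=R.from_euler('xyz',s['ee_rot']).as_matrix(); 
for d in (.05,.12): print((-E[:,2]*d/.25).round(3), w2c(s['eef_pos']-E[:,2]*d))
```

```text
[ 0.2 -0.2  0.1] 0.05255712878586571 20.55 [0.55539527 0.31121998 0.09731237] [-0.03050195  0.01199703  0.09731237]
[-0.055 -0.154  0.115] [-0.07137813  0.01211467  0.12610688]
[-0.133 -0.369  0.276] [-0.12860479  0.01227937  0.1664192 ]
```

The volume is released and stands free, with no force on the tool. Backing out now.

apply_moves:
  steps:
    - {"translation": [-0.02, -0.06, 0.045], "rotation": [0, 0, 0]}
    - {"translation": [-0.045, -0.125, 0.093], "rotation": [0, 0, 0]}
    - {"translation": [-0.075, -0.21, 0.156], "rotation": [0, 0, 0]}
    - {"translation": [-0.105, -0.29, 0.217], "rotation": [0, 0, 0]}
    - {"translation": [-0.133, -0.369, 0.276], "rotation": [0, 0, 0]}
    - {"translation": [-0.18, -0.44, 0.276], "rotation": [0, 0, 0]}
    - {"translation": [-0.24, -0.5, 0.276], "rotation": [0, 0, 0]}
    - {"translation": [-0.3, -0.57, 0.276], "rotation": [0, 0, 0]}
    - {"translation": [-0.36, -0.63, 0.276], "rotation": [0, 0, 0]}
    - {"translation": [-0.418, -0.692, 0.276], "rotation": [0, 0, 0]}

```text
t: 21.38
eef_pos: [0.45, 0.1376, 0.1665]
ee_rot: [-3.138, 0.957, -1.912]
force: [0.1, -0.3, -0.4]
width: 0.0522
gripper_force: 0.0
```

Run:
```python
from h import *
s=get_state(); print(s['force'].round(1),s['t'],s['eef_pos'],w2c(s['eef_pos']),s['q'].round(2))
# volume check: fit pose by template of bright page pixels seen through the roof
tp=grab_frame('top'); old=cv2.imread('pics/top0.png'); cv2.imwrite('pics/in2.png',tp)
hsv=cv2.cvtColor(tp,cv2.COLOR_BGR2HSV); m=((hsv[...,0]>15)&(hsv[...,0]<40)&(hsv[...,1]>45)&(hsv[...,2]>110)).astype(np.uint8)
n,l,st,ce=cv2.connectedComponentsWithStats(cv2.dilate(m[160:310,115:245],np.ones((5,5),np.uint8)))
for i in range(1,n):
    if st[i,4]>60:
        yy,xx=np.where((l==i)&(m[160:310,115:245]>0)); P=np.array([w2c(atz('top',(x+115,y+160),.145))[:2] for x,y in zip(xx,yy)])
        print(len(P),'cage xy',P.min(0).round(3),P.max(0).round(3),P.mean(0).round(3))
M=tool(CG[2],25*np.pi/180,np.pi/2); K=np.array([.6341,.0274,.1355])
go(K-.09*M[:,2]+[0,0,.2],M); go(K-.09*M[:,2],M)
```

```text
[ 0.1 -0.3 -0.4] 21.3833 [0.45004725 0.13757224 0.1665148 ] [-0.2294315  0.0529699  0.1665148] [-0.19  0.15 -0.47 -1.11 -1.12  0.47]
436 cage xy [-0.029 -0.114] [ 0.052 -0.063] [ 0.012 -0.088]
165 cage xy [-0.028 -0.006] [0.019 0.028] [-0.004  0.011]
206 cage xy [-0.027  0.091] [0.054 0.117] [0.014 0.1  ]
T [ 0.637 -0.741  0.831] R [ 1.127  2.358 -1.506] ik True dq [-0.31  0.15  0.62 -0.   -0.53 -1.83]
T [ 0.637 -0.741  0.031] R [ 1.127  2.358 -1.506] ik True dq [-0.31  0.38  0.46 -0.   -0.36 -1.48]
```

The top view puts the volume at cage y of about 0.011 and x of about -0.015, in the gap between the books, and both books are unmoved. I'll go back to the knob, passing over the gate.

apply_moves:
  steps:
    - {"translation": [0, -0.02, 0.12], "rotation": [0.03, 0.07, -0.05]}
    - {"translation": [0, -0.05, 0.24], "rotation": [0.07, 0.15, -0.1]}
    - {"translation": [0, -0.08, 0.36], "rotation": [0.11, 0.23, -0.15]}
    - {"translation": [0, -0.1, 0.48], "rotation": [0.15, 0.31, -0.2]}
    - {"translation": [0, -0.12, 0.6], "rotation": [0.19, 0.39, -0.25]}
    - {"translation": [0, -0.15, 0.7], "rotation": [0.22, 0.47, -0.3]}
    - {"translation": [0, -0.2, 0.8], "rotation": [0.26, 0.55, -0.35]}
    - {"translation": [0, -0.25, 0.83], "rotation": [0.3, 0.63, -0.4]}
    - {"translation": [0, -0.3, 0.83], "rotation": [0.34, 0.71, -0.45]}
    - {"translation": [0.02, -0.36, 0.83], "rotation": [0.376, 0.786, -0.502]}
  jaw: -0.6

```text
t: 22.27
eef_pos: [0.4553, 0.048, 0.3751]
ee_rot: [2.45, 0.814, -2.728]
force: [0.5, 0.9, -0.5]
width: 0.0699
gripper_force: 0.0
```

apply_moves:
  steps:
    - {"translation": [0.06, -0.04, 0], "rotation": [0.03, 0.07, -0.05]}
    - {"translation": [0.12, -0.08, 0], "rotation": [0.07, 0.15, -0.1]}
    - {"translation": [0.18, -0.12, 0], "rotation": [0.11, 0.23, -0.15]}
    - {"translation": [0.24, -0.16, 0], "rotation": [0.15, 0.31, -0.2]}
    - {"translation": [0.3, -0.2, 0], "rotation": [0.19, 0.39, -0.25]}
    - {"translation": [0.36, -0.24, 0], "rotation": [0.22, 0.47, -0.3]}
    - {"translation": [0.42, -0.28, 0], "rotation": [0.26, 0.55, -0.35]}
    - {"translation": [0.48, -0.32, 0], "rotation": [0.3, 0.63, -0.4]}
    - {"translation": [0.55, -0.35, 0], "rotation": [0.34, 0.71, -0.45]}
    - {"translation": [0.617, -0.38, 0], "rotation": [0.376, 0.786, -0.502]}

```text
t: 23.1
eef_pos: [0.611, -0.0473, 0.3734]
ee_rot: [2.12, 0.439, 3.088]
force: [-0.5, 0.1, -0.5]
width: 0.0701
gripper_force: 0.0
```

Run:
```python
from h import *
s=get_state(); print(s['force'].round(1),s['t'],s['eef_pos'],s['q'].round(2))
M=tool(CG[2],25*np.pi/180,np.pi/2); K=np.array([.6341,.0274,.1355])
go(K-.09*M[:,2],M); go(K,M)
```

```text
[-0.5  0.1 -0.5] 23.1 [ 0.61095038 -0.04728446  0.37343901] [-0.47  0.3   0.18 -1.06 -1.66 -0.89]
T [-0.017 -0.009 -0.8  ] R [ 0.374  0.782 -0.495] ik True dq [-0.04  0.22 -0.2  -0.05  0.17 -0.13]
T [ 0.093  0.299 -0.952] R [ 0.374  0.782 -0.495] ik True dq [ 0.08  0.26 -0.25 -0.12  0.3  -0.09]
```

apply_moves:
  steps:
    - {"translation": [-0.02, -0.04, 0], "rotation": [0.04, 0.08, -0.05]}
    - {"translation": [-0.02, -0.08, -0.05], "rotation": [0.08, 0.16, -0.1]}
    - {"translation": [-0.02, -0.08, -0.12], "rotation": [0.12, 0.24, -0.15]}
    - {"translation": [-0.02, -0.08, -0.2], "rotation": [0.16, 0.32, -0.2]}
    - {"translation": [-0.02, -0.08, -0.3], "rotation": [0.2, 0.4, -0.25]}
    - {"translation": [-0.02, -0.08, -0.4], "rotation": [0.24, 0.48, -0.3]}
    - {"translation": [-0.02, -0.06, -0.52], "rotation": [0.28, 0.56, -0.35]}
    - {"translation": [-0.02, -0.04, -0.63], "rotation": [0.32, 0.64, -0.4]}
    - {"translation": [-0.017, -0.02, -0.73], "rotation": [0.35, 0.72, -0.45]}
    - {"translation": [-0.017, -0.009, -0.8], "rotation": [0.374, 0.782, -0.495]}

```text
t: 23.93
eef_pos: [0.6043, -0.0474, 0.1696]
ee_rot: [2.007, -0.006, 2.799]
force: [-0.3, -0.4, -0.2]
width: 0.0698
gripper_force: 0.0
```

Run:
```python
from h import *
s=get_state(); print(s['force'].round(1),s['t'],s['eef_pos'])
a=cv2.imread('pics/top1.png'); b=grab_frame('top'); cv2.imwrite('pics/top2.png',b)
T=a[203:231,283:311]; r=cv2.matchTemplate(b[185:250,265:330],T,cv2.TM_CCOEFF_NORMED); print(cv2.minMaxLoc(r),'expect (18,18)')
M=tool(CG[2],25*np.pi/180,np.pi/2); K=np.array([.6341,.0274,.1355]); print(proj('top',K))
go(K,M); go(K-.09*M[:,2],M)
```

```text
[-0.3 -0.4 -0.2] 23.9333 [ 0.60428957 -0.04743301  0.16963068]
(-0.4368598461151123, 0.9894585013389587, (3, 22), (18, 18)) expect (18,18)
[[296.17082878 214.74804497]]
T [ 0.122  0.297 -0.127] R [-0.01  -0.021  0.004] ik True dq [ 0.11  0.03 -0.04 -0.07  0.12  0.03]
T [ 0.013 -0.011  0.025] R [-0.01  -0.021  0.004] ik True dq [-0.   -0.01  0.01  0.   -0.   -0.  ]
```

Template matching shows the knob has not moved. I'll advance and grip it.

apply_moves:
  steps:
    - {"translation": [0.02, 0.04, -0.015], "rotation": [-0.01, -0.021, 0.004]}
    - {"translation": [0.035, 0.08, -0.035], "rotation": [-0.01, -0.021, 0.004]}
    - {"translation": [0.05, 0.12, -0.05], "rotation": [-0.01, -0.021, 0.004]}
    - {"translation": [0.07, 0.16, -0.07], "rotation": [-0.01, -0.021, 0.004]}
    - {"translation": [0.085, 0.2, -0.085], "rotation": [-0.01, -0.021, 0.004]}
    - {"translation": [0.1, 0.24, -0.1], "rotation": [-0.01, -0.021, 0.004]}
    - {"translation": [0.11, 0.27, -0.115], "rotation": [-0.01, -0.021, 0.004]}
    - {"translation": [0.122, 0.297, -0.125], "rotation": [-0.01, -0.021, 0.004]}
    - {"translation": [0.122, 0.297, -0.125], "rotation": [-0.01, -0.021, 0.004]}
    - {"translation": [0.122, 0.297, -0.125], "rotation": [-0.01, -0.021, 0.004]}

```text
t: 24.82
eef_pos: [0.6363, 0.0256, 0.1424]
ee_rot: [2.009, 0.015, 2.804]
force: [-0.0, 0.1, -0.5]
width: 0.0702
gripper_force: 0.0
```

apply_moves:
  steps:
    - {"translation": [0, 0, 0], "rotation": [0, 0, 0]}
    - {"translation": [0, 0, 0], "rotation": [0, 0, 0]}
    - {"translation": [0, 0, 0], "rotation": [0, 0, 0]}
    - {"translation": [0, 0, 0], "rotation": [0, 0, 0]}
    - {"translation": [0, 0, 0], "rotation": [0, 0, 0]}
    - {"translation": [0, 0, 0], "rotation": [0, 0, 0]}
    - {"translation": [0, 0, 0], "rotation": [0, 0, 0]}
    - {"translation": [0, 0, 0.02], "rotation": [0, 0, 0]}
    - {"translation": [0, 0, 0.05], "rotation": [0, 0, 0]}
    - {"translation": [0, 0, 0.07], "rotation": [0, 0, 0]}
  jaw: 1
  newtons: 12

```text
t: 25.65
eef_pos: [0.6365, 0.0264, 0.161]
ee_rot: [2.007, 0.014, 2.804]
force: [1.9, 10.0, -5.0]
width: 0.0187
gripper_force: 12.0
```

Run:
```python
from h import *
s=get_state(); print(s['force'].round(1),s['width'],s['t'],s['eef_pos'])
```

```text
[ 1.9 10.  -5. ] 0.018694573059010598 25.65 [0.63645076 0.02636824 0.16104178]
```

apply_moves:
  steps:
    - {"translation": [0, 0, -0.018], "rotation": [0, 0, 0]}
    - {"translation": [-0.01, 0.002, -0.036], "rotation": [0, 0, 0]}
    - {"translation": [-0.04, 0.011, -0.036], "rotation": [0, 0, 0]}
    - {"translation": [-0.117, 0.036, -0.036], "rotation": [0, 0, 0]}
    - {"translation": [-0.192, 0.069, -0.036], "rotation": [0, 0, 0]}
    - {"translation": [-0.263, 0.11, -0.036], "rotation": [0, 0, 0]}
    - {"translation": [-0.33, 0.157, -0.036], "rotation": [0, 0, 0]}
    - {"translation": [-0.391, 0.21, -0.036], "rotation": [0, 0, 0]}
    - {"translation": [-0.447, 0.27, -0.036], "rotation": [0, 0, 0]}
    - {"translation": [-0.497, 0.335, -0.036], "rotation": [0, 0, 0]}

```text
t: 26.48
eef_pos: [0.5113, 0.1093, 0.1506]
ee_rot: [2.009, 0.015, 2.802]
force: [4.3, 1.5, -2.8]
width: 0.0188
gripper_force: 12.0
```

Run:
```python
from h import *
s=get_state(); print(s['force'].round(1),s['width'],s['t'],s['eef_pos'],s['eef_pos']-gate(.7,(-.05,.1985)))
l=(-.05,.1985); g=gate(.7,l)
for th in (.6,.5,.42,.34,.26,.18,.12,.08,.04,0): print(th,((gate(th,l)-g)/.25).round(3))
```

```text
[ 4.3  1.5 -2.8] 0.018789838847170143 26.4833 [0.51126168 0.10929036 0.1506484 ] [0.00477898 0.00210453 0.0156484 ]
0.6 [-0.043  0.07   0.   ]
0.5 [-0.079  0.143  0.   ]
0.42 [-0.102  0.204  0.   ]
0.34 [-0.121  0.267  0.   ]
0.26 [-0.134  0.331  0.   ]
0.18 [-0.142  0.396  0.   ]
0.12 [-0.145  0.445  0.   ]
0.08 [-0.145  0.478  0.   ]
0.04 [-0.144  0.511  0.   ]
0 [-0.141  0.543  0.   ]
```

apply_moves:
  steps:
    - {"translation": [-0.043, 0.07, 0], "rotation": [0, 0, 0]}
    - {"translation": [-0.079, 0.143, 0], "rotation": [0, 0, 0]}
    - {"translation": [-0.102, 0.204, 0], "rotation": [0, 0, 0]}
    - {"translation": [-0.121, 0.267, 0], "rotation": [0, 0, 0]}
    - {"translation": [-0.134, 0.331, 0], "rotation": [0, 0, 0]}
    - {"translation": [-0.142, 0.396, 0], "rotation": [0, 0, 0]}
    - {"translation": [-0.145, 0.445, 0], "rotation": [0, 0, 0]}
    - {"translation": [-0.145, 0.478, 0], "rotation": [0, 0, 0]}
    - {"translation": [-0.144, 0.511, 0], "rotation": [0, 0, 0]}
    - {"translation": [-0.144, 0.511, 0], "rotation": [0, 0, 0]}

```text
t: 27.32
eef_pos: [0.4759, 0.238, 0.1512]
ee_rot: [2.008, 0.015, 2.804]
force: [0.1, 0.6, -1.2]
width: 0.0184
gripper_force: 12.0
```

Run:
```python
from h import *
s=get_state(); print(s['force'].round(1),s['width'],s['t'],s['eef_pos'],'to first grip',((np.array([.4731,.2483,.1528])-s['eef_pos'])/.25).round(3))
print(R.from_euler('z',-CG[2]).apply(s['force']).round(1))
```

```text
[ 0.1  0.6 -1.2] 0.018367290950702133 27.3167 [0.47587792 0.23796777 0.15118576] to first grip [-0.011  0.041  0.006]
[ 0.6  0.1 -1.2]
```

apply_moves:
  steps:
    - {"translation": [0, 0.005, 0], "rotation": [0, 0, 0]}
    - {"translation": [0, 0.01, 0], "rotation": [0, 0, 0]}
    - {"translation": [0.002, 0.015, 0], "rotation": [0, 0, 0]}
    - {"translation": [0.004, 0.02, 0], "rotation": [0, 0, 0]}
    - {"translation": [0.005, 0.025, 0], "rotation": [0, 0, 0]}
    - {"translation": [0.006, 0.03, 0], "rotation": [0, 0, 0]}
    - {"translation": [0.007, 0.035, 0], "rotation": [0, 0, 0]}
    - {"translation": [0.008, 0.04, 0], "rotation": [0, 0, 0]}
    - {"translation": [0.01, 0.044, 0], "rotation": [0, 0, 0]}
    - {"translation": [0.01, 0.044, 0], "rotation": [0, 0, 0]}

```text
t: 28.15
eef_pos: [0.4775, 0.2455, 0.1491]
ee_rot: [2.014, 0.015, 2.803]
force: [-8.0, -14.9, -0.6]
width: 0.0191
gripper_force: 12.0
```

apply_moves:
  steps:
    - {"translation": [0, 0, -0.007], "rotation": [0, 0, 0]}
    - {"translation": [0, 0, -0.014], "rotation": [0, 0, 0]}
    - {"translation": [-0.001, 0, -0.021], "rotation": [0, 0, 0]}
    - {"translation": [-0.002, 0, -0.028], "rotation": [0, 0, 0]}
    - {"translation": [-0.003, 0, -0.035], "rotation": [0, 0, 0]}
    - {"translation": [-0.004, 0, -0.042], "rotation": [0, 0, 0]}
    - {"translation": [-0.005, 0, -0.049], "rotation": [0, 0, 0]}
    - {"translation": [-0.006, 0, -0.054], "rotation": [0, 0, 0]}
    - {"translation": [-0.006, 0, -0.054], "rotation": [0, 0, 0]}
    - {"translation": [-0.006, 0, -0.054], "rotation": [0, 0, 0]}

```text
t: 28.98
eef_pos: [0.477, 0.2463, 0.1366]
ee_rot: [2.011, 0.015, 2.803]
force: [-4.3, -9.1, -0.1]
width: 0.0189
gripper_force: 12.0
```

The bar went below lip height with no upward force, so it is in the catch. I'll release and back away.

apply_moves:
  steps:
    - {"translation": [0, 0, 0], "rotation": [0, 0, 0]}
    - {"translation": [0, 0, 0], "rotation": [0, 0, 0]}
    - {"translation": [0, 0, 0], "rotation": [0, 0, 0]}
    - {"translation": [0, 0, 0], "rotation": [0, 0, 0]}
    - {"translation": [0, 0, 0], "rotation": [0, 0, 0]}
    - {"translation": [-0.02, -0.06, 0.03], "rotation": [0, 0, 0]}
    - {"translation": [-0.05, -0.14, 0.07], "rotation": [0, 0, 0]}
    - {"translation": [-0.08, -0.22, 0.11], "rotation": [0, 0, 0]}
    - {"translation": [-0.11, -0.31, 0.15], "rotation": [0, 0, 0]}
    - {"translation": [-0.13, -0.38, 0.19], "rotation": [0, 0, 0]}
  jaw: -0.8

```text
t: 29.82
eef_pos: [0.444, 0.1517, 0.1856]
ee_rot: [2.009, 0.015, 2.804]
force: [0.8, 0.4, 0.0]
width: 0.0769
gripper_force: 0.0
```

apply_moves:
  steps:
    - {"translation": [-0.03, -0.08, 0.04], "rotation": [0, 0, 0]}
    - {"translation": [-0.06, -0.16, 0.1], "rotation": [0, 0, 0]}
    - {"translation": [-0.08, -0.25, 0.2], "rotation": [0, 0, 0]}
    - {"translation": [-0.08, -0.35, 0.3], "rotation": [0, 0, 0]}
    - {"translation": [-0.08, -0.45, 0.4], "rotation": [0, 0, 0]}
    - {"translation": [-0.08, -0.5, 0.5], "rotation": [0, 0, 0]}
    - {"translation": [-0.08, -0.55, 0.5], "rotation": [0, 0, 0]}
    - {"translation": [-0.08, -0.6, 0.5], "rotation": [0, 0, 0]}
    - {"translation": [-0.08, -0.6, 0.5], "rotation": [0, 0, 0]}
    - {"translation": [-0.08, -0.6, 0.5], "rotation": [0, 0, 0]}

```text
t: 30.65
eef_pos: [0.4246, 0.0027, 0.3091]
ee_rot: [2.008, 0.013, 2.802]
force: [-0.1, 0.1, 0.9]
width: 0.0792
gripper_force: 0.0
```

Run:
```python
from h import *
s=get_state(); print(s['force'].round(1),s['width'],s['t'],s['eef_pos'])
a=cv2.imread('pics/top0.png'); b=grab_frame('top'); cv2.imwrite('pics/top3.png',b)
def sub(r,x,y):
    f=lambda a,b,c:(a-c)/(2*(a-2*b+c)); return (x+f(r[y,x-1],r[y,x],r[y,x+1]),y+f(r[y-1,x],r[y,x],r[y+1,x]))
for n,(u,v,h) in {'knob':(215,274,7),'barend':(193,296,7),'barmid':(207,262,8),'hbook':(190,203,12),'lbook':(160,266,9),'roof':(228,200,10)}.items():
    T=a[v-h:v+h,u-h:u+h]; r=cv2.matchTemplate(b[v-h-8:v+h+8,u-h-8:u+h+8],T,cv2.TM_CCOEFF_NORMED); _,m,_,l=cv2.minMaxLoc(r)
    print(n,round(m,3),np.round(np.array(sub(r,*l))-8,2) if 0<l[0]<16 and 0<l[1]<16 else l)
hsv=cv2.cvtColor(b,cv2.COLOR_BGR2HSV); m=((hsv[...,0]>15)&(hsv[...,0]<40)&(hsv[...,1]>45)&(hsv[...,2]>110)).astype(np.uint8)
n,l,st,ce=cv2.connectedComponentsWithStats(cv2.dilate(m[160:310,115:245],np.ones((5,5),np.uint8)))
for i in range(1,n):
    if st[i,4]>60:
        yy,xx=np.where((l==i)&(m[160:310,115:245]>0)); P=np.array([w2c(atz('top',(x+115,y+160),.13))[:2] for x,y in zip(xx,yy)])
        print(len(P),'cage xy',P.min(0).round(3),P.max(0).round(3),P.mean(0).round(3))
for th in (.015,.03,.06): print(th,(proj('top',gate(th))-proj('top',gate(0))).round(2))
for la in (.05,.12): print('latch',la,(proj('top',gate(0,(-.05,.13+.07*np.cos(la)))+[0,0,.07*np.sin(la)])-proj('top',gate(0))).round(2))
```

```text
[-0.1  0.1  0.9] 0.07916500088496098 30.65 [0.4246246  0.00271147 0.30911668]
knob 0.964 [-0.01 -0.03]
barend 0.999 [0.02 0.02]
barmid 0.988 [0.03 0.04]
hbook 0.999 [0.01 0.  ]
lbook 0.999 [0.01 0.01]
roof 0.999 [-0.02 -0.02]
438 cage xy [-0.025 -0.115] [ 0.057 -0.063] [ 0.016 -0.089]
168 cage xy [-0.024 -0.005] [0.023 0.028] [0.    0.011]
211 cage xy [-0.023  0.092] [0.059 0.119] [0.018 0.102]
0.015 [[1.12 0.12]]
0.03 [[2.25 0.22]]
0.06 [[4.51 0.37]]
latch 0.05 [[-0.25 -0.03]]
latch 0.12 [[-0.56 -0.17]]
```

The knob and bar match their starting image to 0.05 px, so the gate is shut and the bar is in its catch. Both cage books are unmoved, and the volume is still in the gap. Handing in.

```bash
python3 -c "
from station import *
print(job_done())"
```

```text
the job is handed in; nothing more can be done
None
```

The volume is in the gap between the two cage books, spine to the gate; the gate is shut and the bar is in its catch, going by the last top-view check. I handed the job in at about 31 s, and no verdict came back.

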